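Unpack the cool box and lay the tea-break tray

TASK

Get the break table ready: raise the cool box's lid by its red handle to vertical, lift it straight up off its hinge pins and stand it in the lid stand, hinge edge down. Then lay the tray from the box: stand everything you find in it upright on the tray, each thing inside the drawn outline of its own colour (brown is the pepper mill, black the jar with the black cap, orange the tub with the orange lid), with the snack box lined up with its rectangle. Leave everything else on the table where it is.

Things in the scene. Friction and masses are not known exactly. Their poses are not given: they have to be found in the camera images.
- coolbox_floor (a point): Blue open cool box, fixed: outside 177 (x) x 290 (y) x 65 mm high, walls 6 mm. This point: centre of its inner floor, 20 mm above the table; x points from the handle side to the hinge side, z up. Things stand in it in two rows of three, 80 mm (x) and 85 mm (y) apart, tops 72 to 76 mm above the table. Two front stops keep the shut lid from sliding off.
- coolbox_pins (a point): Mid-point of the hinge line, 73 mm above the table, 16 mm beyond the box's back wall; axes as coolbox_floor. Two level steel pins, 7 mm thick, lie along y at 81 to 103 mm either side. Back stops (tops 105 mm above the table, 36 mm behind the pins) let a released lid lean back about 0.15 rad past vertical.
- lid_hinge (a point): Point of the loose white lid (280 to 455 g) on the hinge line when seated. Shut: axes as the box's; cap x -193 to -16, y +-145, z -8 to 30 mm. Two hooks at y = +-90 mm reach to x = +12, z +-10 mm, slots 10 mm wide open to +x: with the lid vertical (handle uppermost, z level, away from the robot) it lifts straight off, free after 16 mm. It falls shut if let go before vertical.
- lid_handle (a point): Middle of the lid's red handle bar, at x = -231, z = +15 mm in the lid's axes: round, 12 mm thick, along the lid's y, 100 mm free length, 32 mm clear of the lid's front edge, open below, 88 mm above the table when shut. Pinched from above, it turns between the fingers as the lid swings up and the lid hangs from it.
- stand_slot (a point): Lid stand, fixed: base plate 100 x 250 mm, 8 mm thick, two pairs of steel uprights (tops 78 mm above the table) leave a slot 52 mm wide across its x, running along its y. This point: middle of the slot, on the plate. The lid stands there hinge edge down, hooks on the plate, lid's y along the slot (either way round), handle then 251 mm above the table.
- tray_floor (a point): Wooden tray, fixed: 200 x 280 mm (its x and y), rim 10 mm high. This point: centre of its floor, 5 mm above the table. Six coloured outlines are drawn on it in two rows (85 mm apart in x) of three (87 mm apart in y); which is where varies.
- tumbler_mid (a point): Red plastic open tumbler, 46 mm across at the rim, 40 at the foot, 3 mm wall, 56 mm high, 60 to 140 g, in the cool box at the start; may be absent. This point: its centre, half-way up; z up when upright.
- mark_tumbler (a point): Red outline drawn on the tray, the place of the tumbler: a circle, 14 mm larger in radius than the thing. This point: its centre, 6 mm above the table (on the tray's floor).
- tub_mid (a point): White dip tub with orange lid, 48 mm across, 52 mm high, 60 to 140 g, in the cool box at the start; may be absent. This point: its centre, half-way up; z up when upright.
- mark_tub (a point): Orange outline drawn on the tray, the place of the tub: a circle, 14 mm larger in radius than the thing. This point: its centre, 6 mm above the table (on the tray's floor).
- jar_mid (a point): Amber glass jar with black cap, 42 mm across, 54 mm high, 60 to 140 g, in the cool box at the start; may be absent. This point: its centre, half-way up; z up when upright.
- mark_jar (a point): Black outline drawn on the tray, the place of the jar: a circle, 14 mm larger in radius than the thing. This point: its centre, 6 mm above the table (on the tray's floor).
- snackbox_mid (a point): Blue snack box with yellow patch, 52 mm along its x by 40 mm along its y, 54 mm high, 60 to 140 g, in the cool box at the start; may be absent. This point: its centre, half-way up; z up when upright.
- mark_snackbox (a point): Blue outline drawn on the tray, the place of the snackbox: a rectangle, 80 mm along its x by 68 mm along its y (14 mm larger than the snack box all round). This point: its centre, 6 mm above the table (on the tray's floor).
- mill_mid (a point): Brown wooden pepper mill with a steel neck, 40 mm across (38 at the head, upper 20 mm), 56 mm high, 60 to 140 g, in the cool box at the start; may be absent. This point: its centre, half-way up; z up when upright.
- mark_mill (a point): Brown outline drawn on the tray, the place of the mill: a circle, 14 mm larger in radius than the thing. This point: its centre, 6 mm above the table (on the tray's floor).
- tin_mid (a point): Green tea tin with brass band, 46 mm across, 56 mm high, 60 to 140 g, in the cool box at the start; may be absent. This point: its centre, half-way up; z up when upright.
- mark_tin (a point): Green outline drawn on the tray, the place of the tin: a circle, 14 mm larger in radius than the thing. This point: its centre, 6 mm above the table (on the tray's floor).
- plate_mid (a point): Red plastic plate, 130 mm across, 15 mm high, stands loose on the table; not part of the job. This point: its centre.
- beaker_mid (a point): Clear beaker with orange drink colour, 68 mm across, 90 mm high, stands loose on the table; not part of the job. This point: its centre.
- jam_mid (a point): Jam jar with red cap, 60 mm across, 85 mm high, stands loose on the table; not part of the job. This point: its centre.

How it is judged:
On the way, in this order (a step that is already met when the one before it is completed fails the run):
1. the lid is raised to vertical (within 15 degrees) while still seated on its pins (angle between lid_hinge's own z axis and vertical between 1.3 and 1.87 rad and distance between lid_hinge and coolbox_pins below 0.012 m), for 0.2 s.
2. the lid, still upright, is lifted straight up off its pins (angle between lid_hinge's own z axis and vertical between 1.3 and 1.87 rad and z of lid_hinge in the frame of coolbox_pins above 0.018 m and horizontal distance between lid_hinge and coolbox_pins below 0.05 m), for 0.1 s.
3. the lid stands in the lid stand, hinge edge down (horizontal distance between lid_hinge and stand_slot below 0.045 m and x of lid_hinge in the frame of stand_slot between -0.03 and 0.03 m and z of lid_hinge in the frame of stand_slot below 0.022 m and angle between the y axis of lid_hinge and the y axis of stand_slot, either way round below 0.25 rad and angle between lid_hinge's own z axis and vertical between 1.3 and 1.87 rad and height (world z) of lid_handle above 0.2 m), for 0.2 s.
At the end, for the whole second after the job is handed in: The lid rests in the stand's slot, hinge edge down, within 15 degrees of upright and 30 mm of the slot's middle across it (45 mm in all); each thing from the box is upright and at rest on the tray within 20 mm of its outline's centre; the snack box within 0.25 rad of its rectangle (all of step 3 and linear speed of each of lid, tumbler, tub, jar, snackbox, mill, tin below 0.03 m/s and horizontal distance between tumbler_mid and mark_tumbler below 0.02 m and angle between each of tumbler_mid, tub_mid, jar_mid, snackbox_mid, mill_mid, tin_mid's own z axis and vertical below 0.12 rad and z of tumbler_mid in the frame of mark_tumbler below 0.033 m and horizontal distance between tub_mid and mark_tub below 0.02 m and z of tub_mid in the frame of mark_tub below 0.031 m and horizontal distance between jar_mid and mark_jar below 0.02 m and z of jar_mid in the frame of mark_jar below 0.032 m and horizontal distance between snackbox_mid and mark_snackbox below 0.02 m and z of snackbox_mid in the frame of mark_snackbox below 0.032 m and horizontal distance between mill_mid and mark_mill below 0.02 m and z of mill_mid in the frame of mark_mill below 0.033 m and horizontal distance between tin_mid and mark_tin below 0.02 m and z of tin_mid in the frame of mark_tin below 0.033 m and angle between the x axis of snackbox_mid and the x axis of mark_snackbox, either way round below 0.25 rad); the robot touches nothing.
It fails at once if another thing on the table is moved more than 50 mm (distance of any of plate_mid, beaker_mid, jam_mid from where it was at the start of the episode above 0.05 m).
Of tumbler, tub, jar, snackbox, mill, tin only 4 to 6 are there at a start; the rules pass over those that are not, and their reading is None.
At some moment in a run one of tub, tin, jar, snackbox may be knocked a few centimetres aside while the robot is not near it.
It also fails if it takes over 210 s, if anything falls off the work surface, if the arm or the gripper's body presses on something with over 40 N, if the wrist force passes 120 N, or if a joint passes its speed limit or range.

ROBOT

A 6-joint arm with a two-finger parallel gripper is mounted at the origin on the work surface. World frame = base frame: x ahead of the robot, y to its left, z up, the work surface at z = 0. Lengths are in m, angles in rad, forces in N, time in s.
With the tool pointing down it reaches from about 0.375 to 0.925 m from the base axis. Payload 5.7 kg.
Tool frame: the origin (TCP) lies midway between the tips of the shut fingers; the grasp point (between the pads) lies 19 mm behind it; z points along the fingers, y is the line along which they close (so a half turn about z gives the same grasp; the last joint's range is limited). The gripper opens to 88 mm and grips with 3 to 60 N. Pads are 20 mm wide; open, the fingers measure 115 mm over their backs; the gripper's body (75 mm by 178 mm) begins 61 mm behind the grasp point.
Start: joints at [1.044, 0.359, 1.51, -0, 1.272, -0.115], TCP at [0.24, 0.55, 0.223] pointing down, gripper open.
Joint ranges: [-2.97, 2.97], [-1.01, 2.36], [0.21, 2.38], [-0.96, 4.11], [0.2, 2.71], [-2.98, 2.98]. Speed limits (rad/s): [2.39, 2.39, 3.14, 3.14, 3.14, 3.14].

INTERFACE

Orientations are given as a unit quaternion [w, x, y, z].
In Python, from rig import readout, optics, env gives the robot as it stands.
- The arm moves only by the shell command python3 -m inch 'ROWS' [OPENING] [FORCE]. ROWS is JSON, a list of rows, each a list of 4 numbers: the shift along the tool's x, y, z in m, then the turn about the tool's z in rad. In form: [[x, y, z, roll], ...]. A call has 1 to 10 rows; each row is the pose to reach, as a shift and turn from the pose commanded when the call began, along the tool's axes at that moment; what a row does not reach only later rows make up. A row lasts 1/10 s, in which the tool goes at most 50 mm and 8.59 degrees, less where a joint would pass 70% of its speed; a pose out of reach is approached as far as the arm can. A call with a gripper value outside its range is refused whole. OPENING is the finger opening in m, from 0 to 0.0878, set as the call begins (- or left out, the last holds). The fingers move at their own pace and stop on an object; FORCE is the grip in N (left out, the last holds). Time passes only in rows, so rows that repeat a pose let the fingers close. It gives the time, the measured TCP pose, the force, the opening and the grip force at its end, in the units of the state.
- readout.get_obs(): the state, without advancing time (a new reading comes with each control period).
- optics.camera(name): name is "side" or "top" or "wrist"; returns a dict with "color" (384x512x3 uint8, red, green, blue), "fov_y" (degrees; the focal length in pixels is half the picture's height over the tangent of half this angle, whatever the lens; pixels are square), "cx", "cy" (the principal point, pixels), "rvec" (rotation vector, rad) and "tvec" (3), from world to camera coordinates, as OpenCV has them; the wrist camera has in their place "tool_from_camera" (4x4, takes a point from camera to tool coordinates, whose origin is the TCP and whose axes are the flange's). Camera axes: x right, y down, z forward; pixel columns grow to the right and rows downward; lengths in m; the calibration is good to about 2 mm. A picture is of the moment at which its call begins: read the wrist's pose just before it. There is no depth.
- env.hand_in(): hands the job in; it is judged then, once.
The state is a dict: "time": time; "qpos": joint angles; "joint_vel": joint speeds; "joint_torque": joint torques, N m; "position": TCP position; "ee_rot": TCP orientation; "force": force on the tool from outside, world axes, zero at the start; "wrist_torque": the same for the moment, N m; "opening": finger opening in m; "gripper_force": force on a finger pad.
Only numpy, scipy, OpenCV 4.12 (cv2) and the standard library are available. Lean on these libraries where they do the work, as an engineer would, in place of code of your own. Each camera call takes 0.05 s, during which the arm holds its last target. There are 200 camera calls.

## Working session

There is one attempt and no reset: what is moved stays moved. The work goes in short steps, Python scripts to look and compute and a shell command to move; the robot and the scene stay as the last step left them, time stands still between calls to the robot, and variables do not carry over. Pictures are saved under pics/ and viewed, at most 14 in all, crops included, and the job is handed in when it is done.

```bash
ls; mkdir -p pics; python3 - <<'E'
from rig import readout, optics
import cv2
print(readout.get_obs())
for n in ["side","top","wrist"]:
    c=optics.camera(n); print(n,{k:v for k,v in c.items() if k!="color"})
    cv2.imwrite(f"pics/{n}0.png",c["color"][:,:,::-1])
E
```

```text
pics
{'time': 0.0, 'qpos': array([ 1.04389745e+00,  3.59467732e-01,  1.51143301e+00, -1.89813247e-06,
        1.27247886e+00, -1.15127433e-01]), 'joint_vel': array([-3.48019906e-04,  7.27286895e-04,  5.38824419e-04, -8.92000303e-04,
       -8.35860519e-04,  1.31290001e-05]), 'joint_torque': array([-1.54807705e-03, -5.15346229e+01, -2.70728213e+01,  6.77230745e-02,
        3.49946762e-02, -1.96216070e-04]), 'position': array([0.23981573, 0.54924153, 0.22183156]), 'ee_rot': array([-2.81054989e-04,  2.04433901e-01,  9.78879963e-01, -8.48116281e-04]), 'force': array([ 0.73297242,  0.34491267, -0.47082445]), 'wrist_torque': array([ 0.00253087, -0.02462615,  0.02112632]), 'gripper_force': 0.0, 'opening': 0.08773784717251558}
side {'fov_y': 45.887281705890054, 'cx': 248.44968041739145, 'cy': 188.99893664300075, 'rvec': array([ 2.10314153, -0.79473484,  0.41986369]), 'tvec': array([-0.43924711,  0.31186418,  1.35403506])}
top {'fov_y': 44.81215600823026, 'cx': 255.5203504627578, 'cy': 189.4759530354172, 'rvec': array([ 2.16922314, -2.15013482,  0.13043624]), 'tvec': array([-0.00728674,  0.58741343,  1.45098761])}
wrist {'fov_y': 64.51328501928549, 'cx': 253.9190698612741, 'cy': 192.08335313858973, 'tool_from_camera': array([[ 9.85483445e-04, -9.60383487e-01, -2.78680079e-01,
         7.70533658e-02],
       [ 9.99999514e-01,  9.41572907e-04,  2.91416217e-04,
         4.82214031e-04],
       [-1.74737105e-05, -2.78680231e-01,  9.60383948e-01,
        -1.61229173e-01],
       [ 0.00000000e+00,  0.00000000e+00,  0.00000000e+00,
         1.00000000e+00]])}
```

```bash
python3 - <<'E'
import cv2
for n in ["side","top"]:
    i=cv2.imread(f"pics/{n}0.png"); cv2.imwrite(f"pics/{n}0b.png",cv2.resize(i,(800,600),interpolation=cv2.INTER_CUBIC))
E
```

```text
(no output)
```

View pics/top0b.png

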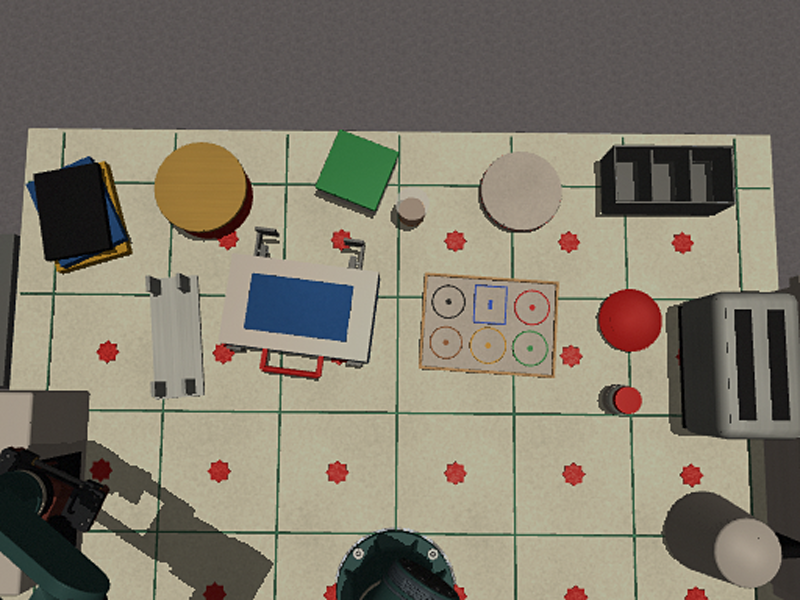

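View pics/side0b.png

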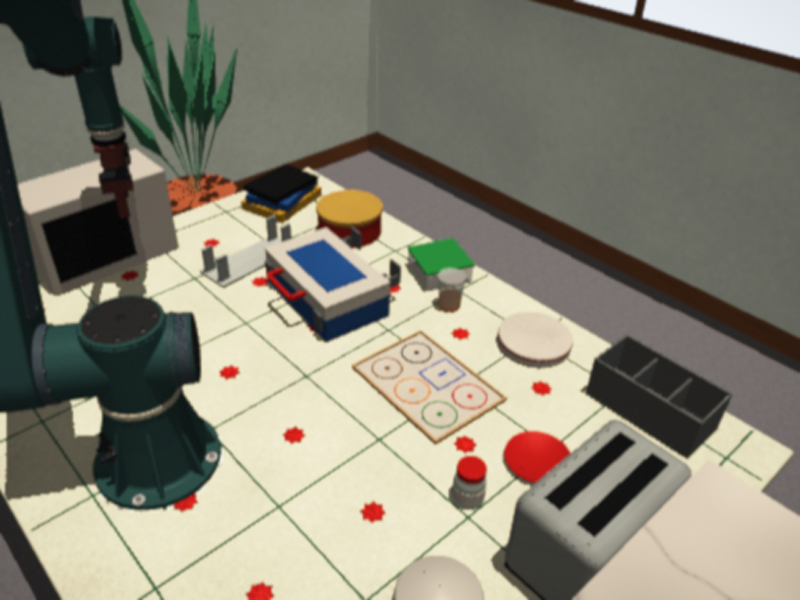

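The top view shows the shut lid with corners at about (229,256), (380,272), (368,360) and (221,346), and its handle bar at (262–321, 373). The stand is at (147–204, 277–398) and the tray at (419–558, 274–377). The outlines are black (448,301), blue (490,304), red (532,307), brown (446,342), orange (488,345) and green (530,348). The side view agrees.

```bash
cat > h.py <<'E'
import numpy as np, cv2
from scipy.spatial.transform import Rotation as R
from rig import readout, optics
def pose():
    o=readout.get_obs(); q=np.array(o["ee_rot"]); return np.array(o["position"]), R.from_quat(q[[1,2,3,0]]).as_matrix()
def K(c):
    H,W=c["color"].shape[:2] if "color" in c else (384,512)
    f=H/2/np.tan(np.radians(c["fov_y"])/2); return np.array([[f,0,c["cx"]],[0,f,c["cy"]],[0,0,1]])
def cam(n):
    p,Rt=pose(); c=optics.camera(n)
    if n=="wrist":
        T=c["tool_from_camera"]; Rc=Rt@T[:3,:3]; o=p+Rt@T[:3,3]
    else:
        Rc=cv2.Rodrigues(c["rvec"])[0].T; o=-Rc@c["tvec"]
    return c["color"],K(c),Rc,o
def pt(v,uv,z):
    _,k,Rc,o=v; d=Rc@np.linalg.inv(k)@np.array([*uv,1.]); return o+d*(z-o[2])/d[2]
def px(v,P):
    _,k,Rc,o=v; q=k@Rc.T@(np.array(P)-o); return q[:2]/q[2]
def tool(P):  # world point -> current tool shift
    p,Rt=pose(); return Rt.T@(np.array(P)-p)
def show(v,name,crop=None,size=800):
    i=v[0][:,:,::-1]
    if crop: i=i[crop[1]:crop[3],crop[0]:crop[2]]
    s=min(800/i.shape[1],600/i.shape[0]); cv2.imwrite(f"pics/{name}.png",cv2.resize(i,None,fx=s,fy=s,interpolation=cv2.INTER_CUBIC)); print("scale",s)
E
python3 - <<'E'
from h import *
np.set_printoptions(precision=4,suppress=True)
v=cam("top"); print("cam",v[3])
s=1.5625
def g(n,l,z):
    P=[pt(v,(a/s,b/s),z) for a,b in l]
    print(n,*[p[:2] for p in P]); return np.array(P)
g("bar",[(264,372),(320,377)],.088)
L=g("lid",[(229,256),(380,272),(368,360),(221,346)],.103); print(L.mean(0), np.linalg.norm(np.diff(L,axis=0),axis=1))
T=g("tray",[(424,274),(558,283),(554,377),(419,369)],.015);print(T.mean(0), np.linalg.norm(np.diff(T,axis=0),axis=1))
S=g("plate",[(147,277),(200,277),(204,394),(152,398)],.008);print(S.mean(0))
g("ups",[(154,285),(181,282),(157,388),(190,386)],.078)
M=g("marks",[(448,301),(490,304),(532,307),(446,342),(488,345),(530,348)],.006); print(np.linalg.norm(np.diff(M,axis=0),axis=1))
print(pose())
show(v,"ctop",(80,130,260,265))
E
```

```text
cam [ 0.4094 -0.0021  1.5109]
bar [0.43   0.2596] [0.4213 0.1505]
lid [0.6555 0.3325] [0.6264 0.036 ] [0.4545 0.0571] [0.479  0.3415]
[0.5538 0.1918 0.103 ] [0.298  0.1731 0.2855]
tray [ 0.6365 -0.0531] [ 0.6201 -0.3314] [ 0.4261 -0.3198] [ 0.4399 -0.0438]
[ 0.5307 -0.187   0.015 ] [0.2787 0.1944 0.2763]
plate [0.6261 0.5245] [0.6271 0.414 ] [0.3853 0.3957] [0.3763 0.5017]
[0.5037 0.459  0.008 ]
ups [0.6001 0.4853] [0.6066 0.4319] [0.3972 0.4694] [0.4017 0.4052]
marks [ 0.5815 -0.1037] [ 0.576  -0.1911] [ 0.5705 -0.2784] [ 0.4962 -0.0996] [ 0.4907 -0.1864] [ 0.4853 -0.2731]
[0.0876 0.0875 0.1936 0.087  0.0869]
(array([0.2399, 0.5495, 0.2221]), array([[-0.9164,  0.4002, -0.0006],
       [ 0.4002,  0.9164, -0.001 ],
       [ 0.0001, -0.0012, -1.    ]]))
scale 4.444444444444445
```

View pics/ctop.png

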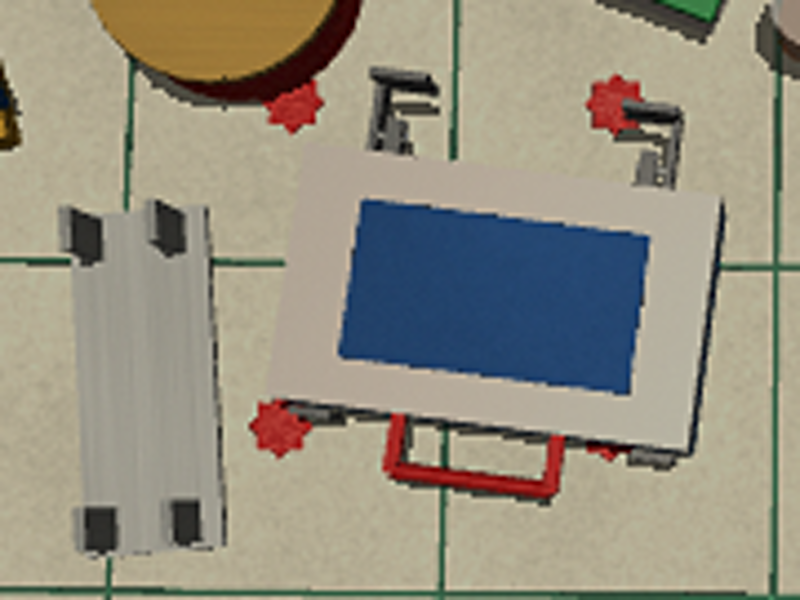

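The crop shows the bar ends at (390,468) and (553,492), the lid corners, and the stand's uprights with the slot middle near (155,525) to (141,240). Next I'll look from close above with the wrist camera.

```bash
python3 -m inch '[[-0.04,-0.01,-0.03,0],[-0.08,-0.02,-0.06,0],[-0.12,-0.03,-0.09,0],[-0.16,-0.04,-0.1,0],[-0.2,-0.05,-0.1,0],[-0.24,-0.06,-0.1,0],[-0.28,-0.064,-0.1,0],[-0.28,-0.064,-0.1,0],[-0.28,-0.064,-0.1,0],[-0.28,-0.064,-0.1,0]]'; python3 - <<'E'
from h import *
v=cam("wrist"); show(v,"w1"); print(v[3],pose())
import pickle; pickle.dump(v,open("w1.pkl","wb"))
E
```

```text
time: 1.2
position: [0.4701, 0.3795, 0.3224]
ee_rot: [-0.001, 0.204, 0.979, -0.0]
force: [-0.7, 0.3, 0.4]
opening: 0.0877
gripper_force: 0.0
scale 1.5625
[0.39984343 0.41079394 0.48369882] (array([0.46990537, 0.3797471 , 0.32250703]), array([[-9.16877373e-01,  3.99168011e-01, -8.83733103e-04],
       [ 3.99168208e-01,  9.16877712e-01, -5.10138405e-05],
       [ 7.89912093e-04, -3.99531595e-04, -9.99999608e-01]]))
```

View pics/w1.png

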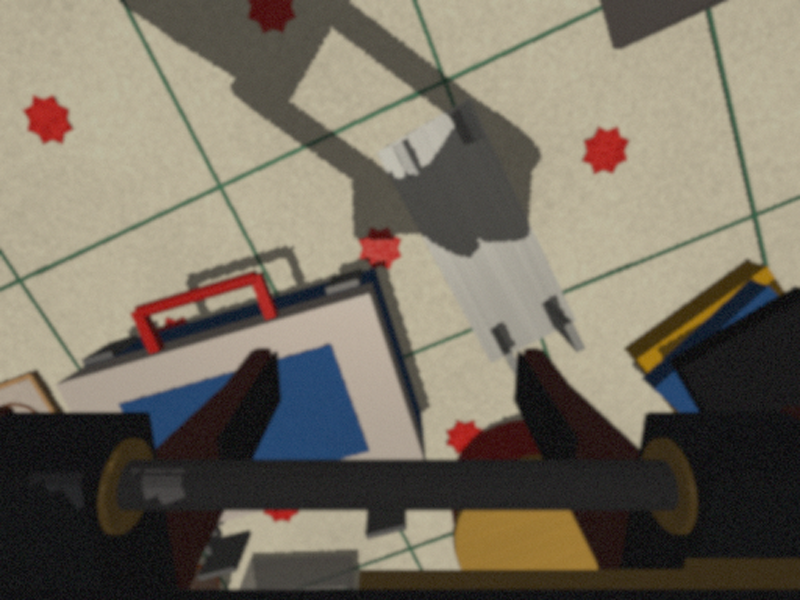

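The wrist view shows the bar from (140,311) to (260,278), and the stand's slot between uprights near (410,160)/(465,125) and (503,340)/(562,322). I'll fit the stand model and draw it over both views.

```bash
python3 - <<'E'
from h import *
import pickle
np.set_printoptions(precision=4,suppress=True)
v=cam("top"); w=pickle.load(open("w1.pkl","rb"))
o=lambda a,b:(80+a/4.444,130+b/4.444)
C=np.array([pt(v,o(*q),.008)[:2] for q in [(80,553),(225,547),(208,207)]]); print("plate",C,"centre",(C[0]+C[2])/2)
a,b=pt(v,o(390,468),.088),pt(v,o(553,492),.088); print("bar top",(a+b)/2,b-a)
a2,b2=[pt(w,(x/1.5625,y/1.5625),.088) for x,y in [(140,311),(260,278)]]; print("bar wrist",(a2+b2)/2,b2-a2)
L=np.array([pt(v,o(*q),.103) for q in [(303,145),(722,200),(690,453),(270,400)]]); print("lid c",L.mean(0),[np.linalg.norm(L[i]-L[i-1]) for i in range(4)])
e=(L[0]-L[1])+(L[3]-L[2]); print("lid y ang",np.degrees(np.arctan2(-e[0],e[1])))
# overlay
c=(C[0]+C[2])/2; d=C[2]-C[1]; th=np.arctan2(d[1],d[0]); print("stand y dir deg",np.degrees(th))
ey=np.array([np.cos(th),np.sin(th)]); ex=np.array([-ey[1],ey[0]])
ims=[]
for vv,cr in ((v,(80,165,140,265)),(w,(230,55,380,245))):
    k=4; i=cv2.resize(vv[0][cr[1]:cr[3],cr[0]:cr[2],::-1],None,fx=k,fy=k,interpolation=cv2.INTER_CUBIC)
    def ln(p,q,col):
        p,q=[tuple(int(t) for t in (px(vv,z)-cr[:2])*k) for z in (p,q)]; cv2.line(i,p,q,col,1)
    P=lambda x,y,z:np.r_[c+ex*x+ey*y,z]
    co=[P(s*.05,t*.125,.008) for s,t in((1,1),(1,-1),(-1,-1),(-1,1))]
    for j in range(4): ln(co[j],co[j-1],(0,0,255))
    for s in(.026,-.026):
        ln(P(s,-.125,.008),P(s,.125,.008),(0,255,0)); ln(P(s,-.125,.078),P(s,.125,.078),(255,0,255))
    ims.append(i)
h=max(i.shape[0] for i in ims); out=np.hstack([cv2.copyMakeBorder(i,0,h-i.shape[0],0,10,0) for i in ims])
s=min(800/out.shape[1],600/out.shape[0]); cv2.imwrite("pics/ov.png",cv2.resize(out,None,fx=s,fy=s)); print(out.shape)
E
```

```text
plate [[0.3772 0.4994]
 [0.3824 0.3954]
 [0.6294 0.418 ]] centre [0.5033 0.4587]
bar top [0.4307 0.2076 0.088 ] [-0.0153 -0.1119  0.    ]
bar wrist [0.4322 0.2106 0.088 ] [0.0156 0.11   0.    ]
lid c [0.554  0.1919 0.103 ] [np.float64(0.17668311437553777), np.float64(0.29170979866248814), np.float64(0.17465260072369745), np.float64(0.2878919471086028)]
lid y ang -6.852205355309179
stand y dir deg 5.222915183974753
(760, 860, 3)
```

View pics/ov.png

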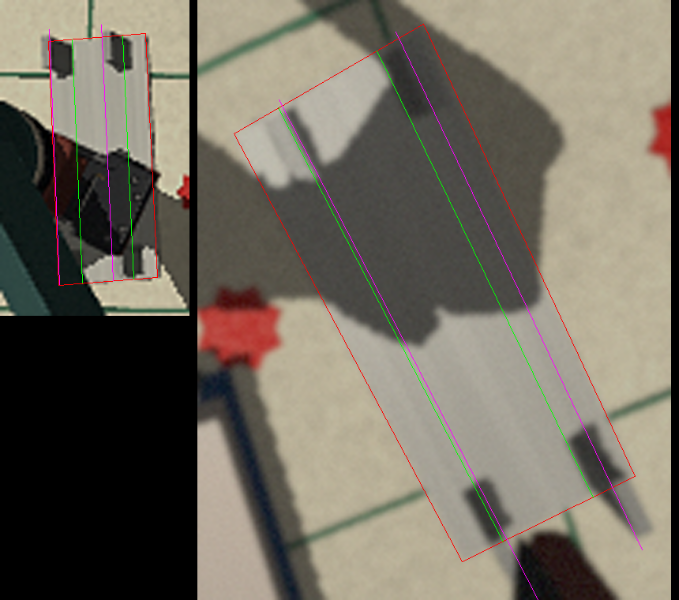

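The model fits both views: stand centre (0.503, 0.459), slot direction 5.2°, and bar centre (0.430, 0.2085) with the box yawed about -7.3°. Moving above the bar.

```bash
python3 -m inch '[[-0.005,-0.03,0,0.14],[-0.01,-0.06,0.02,0.28],[-0.015,-0.09,0.05,0.43],[-0.02,-0.12,0.08,0.57],[-0.025,-0.15,0.11,0.72],[-0.03,-0.173,0.14,0.86],[-0.032,-0.173,0.16,1.0],[-0.032,-0.173,0.163,1.15],[-0.032,-0.173,0.163,1.288],[-0.032,-0.173,0.163,1.288]]' 0.036; python3 -m inch '[[0,0,0,0],[0,0,0,0],[0,0,0,0]]'; python3 - <<'E'
from h import *
v=cam("wrist"); show(v,"w2"); p=pose(); print(p)
for z in (.088,.069): print(px(v,[*p[0][:2],z])*1.5625)
for s in(-.05,.05): print("pred bar end",px(v,np.r_[np.array([.43,.2085])+s*np.array([.127,.992]),.088])*1.5625)
E
```

```text
time: 2.3
position: [0.4305, 0.2084, 0.1596]
ee_rot: [-0.0, 0.751, 0.66, -0.0]
force: [-0.9, -0.2, -0.3]
opening: 0.0358
gripper_force: 0.0
time: 2.6
position: [0.4312, 0.208, 0.1599]
ee_rot: [0.0, 0.751, 0.661, 0.0]
force: [0.0, -0.9, -0.1]
opening: 0.036
gripper_force: 0.0
scale 1.5625
(array([0.43126402, 0.2079618 , 0.15985394]), array([[ 1.27023968e-01,  9.91899551e-01,  4.38908620e-04],
       [ 9.91899641e-01, -1.27024005e-01,  5.77779211e-05],
       [ 1.13061825e-04,  4.28014122e-04, -9.99999902e-01]]))
[397.63461749 317.72846222]
[397.54814064 306.97466209]
pred bar end [395.03131194 404.2236786 ]
pred bar end [395.12061808 219.36226326]
```

View pics/w2.png

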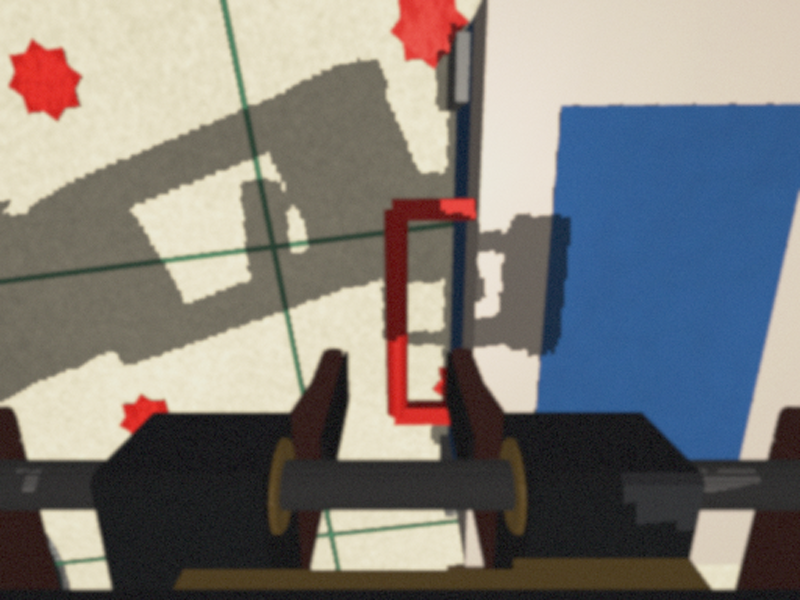

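The bar runs upright from (397,210) to (398,415), centred between the fingers at (397,317), so it is aligned. Descending and pinching.

```bash
python3 -m inch '[[0,0,0.02,0],[0,0,0.04,0],[0,0,0.06,0],[0,0,0.08,0],[0,0,0.091,0],[0,0,0.091,0],[0,0,0.091,0]]'; python3 -m inch '[[0,0,0,0],[0,0,0,0],[0,0,0,0],[0,0,0,0],[0,0,0,0],[0,0,0,0]]' 0 20; python3 - <<'E'
import numpy as np
# arc: tool y=outward(box x), z down; angle from shut
a0=np.arctan2(15,231); r=np.hypot(15,231)/1000
P=lambda t:np.array([-r*np.cos(a0+t), r*np.sin(a0+t)])
for d in np.arange(0,95,3): q=P(np.radians(d))-P(0); print(d,q.round(4),end='; ')
E
```

```text
time: 3.35
position: [0.4314, 0.2078, 0.069]
ee_rot: [0.0, 0.751, 0.66, 0.0]
force: [0.3, 0.1, -0.1]
opening: 0.0362
gripper_force: 0.0
time: 3.95
position: [0.4309, 0.2079, 0.0691]
ee_rot: [-0.0, 0.751, 0.66, -0.0]
force: [-3.3, 1.1, 5.5]
opening: 0.0112
gripper_force: 20.0
0 [0. 0.]; 3 [0.0011 0.0121]; 6 [0.0028 0.0241]; 9 [0.0052 0.036 ]; 12 [0.0082 0.0477]; 15 [0.0118 0.0593]; 18 [0.0159 0.0706]; 21 [0.0207 0.0818]; 24 [0.0261 0.0927]; 27 [0.032  0.1032]; 30 [0.0384 0.1135]; 33 [0.0454 0.1234]; 36 [0.0529 0.1329]; 39 [0.0609 0.142 ]; 42 [0.0694 0.1507]; 45 [0.0783 0.1589]; 48 [0.0876 0.1667]; 51 [0.0973 0.174 ]; 54 [0.1074 0.1807]; 57 [0.1178 0.1869]; 60 [0.1285 0.1926]; 63 [0.1395 0.1976]; 66 [0.1507 0.2021]; 69 [0.1622 0.206 ]; 72 [0.1739 0.2093]; 75 [0.1857 0.212 ]; 78 [0.1976 0.2141]; 81 [0.2097 0.2155]; 84 [0.2218 0.2163]; 87 [0.2339 0.2165]; 90 [0.246 0.216]; 93 [0.2581 0.2149];
```

```bash
python3 -m inch '[[0,0.001,-0.012,0],[0,0.003,-0.024,0],[0,0.005,-0.036,0],[0,0.008,-0.048,0],[0,0.012,-0.059,0],[0,0.016,-0.071,0],[0,0.021,-0.082,0],[0,0.026,-0.093,0],[0,0.032,-0.103,0],[0,0.038,-0.113,0]]'
```

```text
time: 4.95
position: [0.4661, 0.2028, 0.1815]
ee_rot: [-0.002, 0.751, 0.66, -0.002]
force: [-6.2, 0.4, 0.8]
opening: 0.0114
gripper_force: 20.0
```

```bash
python3 -m inch '[[0,0.007,-0.010,0],[0,0.015,-0.020,0],[0,0.023,-0.029,0],[0,0.031,-0.038,0],[0,0.040,-0.046,0],[0,0.050,-0.054,0],[0,0.059,-0.061,0],[0,0.069,-0.068,0],[0,0.080,-0.074,0],[0,0.090,-0.079,0]]'
```

```text
time: 5.95
position: [0.5569, 0.1918, 0.2631]
ee_rot: [-0.001, 0.751, 0.66, -0.0]
force: [-8.8, 0.7, 15.5]
opening: 0.0116
gripper_force: 20.0
```

```bash
python3 -m inch '[[0,0.009,-0.008,0],[0,0.02,-0.013,0],[0,0.032,-0.017,0],[0,0.044,-0.020,0],[0,0.056,-0.023,0]]';  python3 -m inch '[[0,0.012,-0.002,0],[0,0.024,-0.003,0],[0,0.036,-0.004,0],[0,0.048,-0.004,0],[0,0.06,-0.003,0],[0,0.06,-0.003,0]]'
```

```text
time: 6.45
position: [0.6147, 0.1837, 0.2838]
ee_rot: [0.0, 0.751, 0.66, -0.0]
force: [-0.8, -0.9, 1.1]
opening: 0.0114
gripper_force: 20.0
time: 7.05
position: [0.6755, 0.1762, 0.2866]
ee_rot: [0.001, 0.751, 0.66, 0.001]
force: [-0.0, -0.5, 2.5]
opening: 0.0114
gripper_force: 20.0
```

```bash
python3 -m inch '[[0,0,0,0],[0,0,0,0],[0,0,0,0],[0,0,0,0]]'; python3 - <<'E'
from h import *
v=cam("side"); show(v,"s1",(130,60,330,230))
E
```

```text
time: 7.45
position: [0.6728, 0.1765, 0.2867]
ee_rot: [-0.0, 0.751, 0.66, -0.0]
force: [0.9, -1.0, 1.8]
opening: 0.0116
gripper_force: 20.0
scale 3.5294117647058822
```

View pics/s1.png

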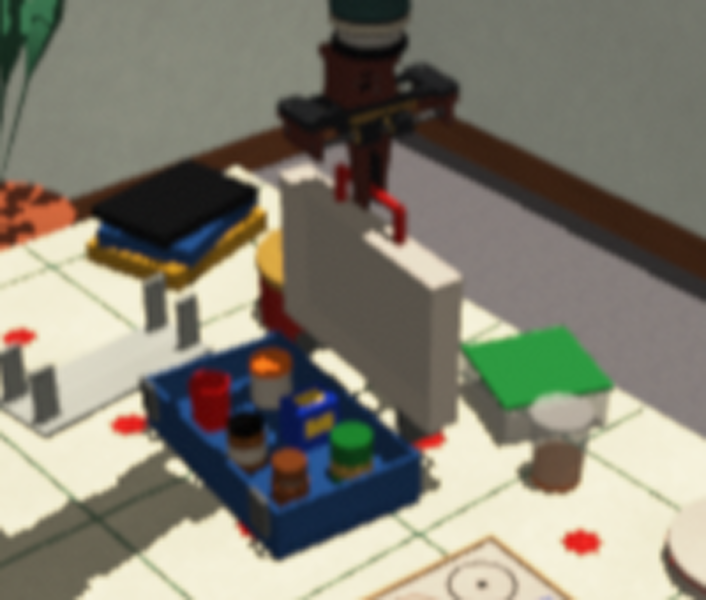

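The lid stands vertical on its pins and all six things are in the box. Lifting it straight up.

```bash
python3 -m inch '[[0,0,-0.006,0],[0,0,-0.013,0],[0,0,-0.02,0],[0,0,-0.027,0],[0,0,-0.034,0],[0,0,-0.044,0],[0,0,-0.055,0],[0,0,-0.066,0],[0,0,-0.075,0],[0,0,-0.075,0]]'; python3 - <<'E'
from h import *
p,Rt=pose(); print(p,readout.get_obs()["force"],readout.get_obs()["qpos"])
v=cam("side"); show(v,"s2",(130,40,330,200))
E
```

```text
time: 8.5
position: [0.674, 0.1765, 0.3638]
ee_rot: [0.001, 0.751, 0.66, 0.001]
force: [0.6, -0.5, -3.8]
opening: 0.0115
gripper_force: 20.0
[0.67401798 0.1765189  0.36384206] [ 0.59005587 -0.45454096 -3.82957237] [ 1.57120575e-01  4.23500876e-01  1.07010384e+00 -5.88118986e-05
  1.64473443e+00  2.86141594e-01]
scale 3.75
```

View pics/s2.png

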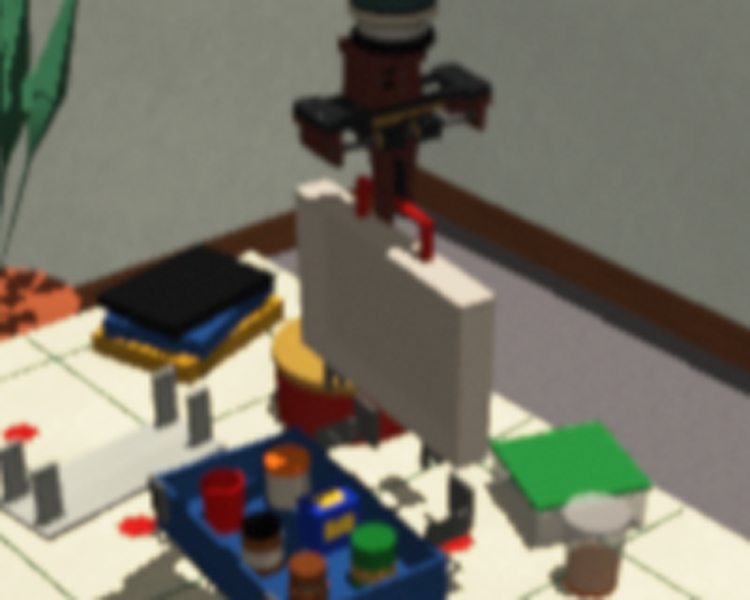

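The lid is clear of its pins, above the hooks. Carrying it to above the stand with a quarter turn.

```bash
python3 -m inch '[[0.003,-0.003,0,0.02],[0.011,-0.008,0,0.06],[0.022,-0.017,0,0.12],[0.035,-0.028,0,0.19],[0.05,-0.04,0,0.26],[0.065,-0.052,0,0.34],[0.08,-0.064,0,0.42],[0.095,-0.076,0,0.5],[0.11,-0.088,0,0.58],[0.125,-0.1,0,0.66]]'; python3 - <<'E'
from h import *
p,Rt=pose(); print(p,np.degrees(np.arctan2(Rt[1,0],Rt[0,0]))); t=tool([.5035,.4565,p[2]]); print(t)
E
```

```text
time: 9.55
position: [0.5889, 0.3139, 0.3607]
ee_rot: [-0.0, 0.925, 0.379, -0.001]
force: [-0.1, -0.5, -3.2]
opening: 0.0111
gripper_force: 20.0
[0.58894634 0.31389825 0.36068829] 44.55808651902417
[ 3.91700101e-02 -1.61561266e-01  6.76165057e-05]
```

```bash
python3 -m inch '[[0.004,-0.016,0,0.08],[0.008,-0.033,0,0.16],[0.012,-0.05,0,0.24],[0.016,-0.067,0,0.32],[0.02,-0.084,0,0.4],[0.025,-0.103,0,0.48],[0.03,-0.122,0,0.56],[0.034,-0.14,0,0.62],[0.037,-0.154,0,0.66],[0.039,-0.1615,0,0.687]]'; python3 -m inch '[[0,0,0,0],[0,0,0,0],[0,0,0,0],[0,0,0,0],[0,0,0.03,0],[0,0,0.03,0],[0,0,0.03,0]]';python3 - <<'E'
from h import *
p,Rt=pose(); print(p,np.degrees(np.arctan2(Rt[1,0],Rt[0,0])))
w=cam("wrist"); s=cam("side")
c=np.array([.5033,.4587]); th=np.radians(5.2); ey=np.array([np.cos(th),np.sin(th)]); ex=np.array([-ey[1],ey[0]])
out=[]
hz=p[2]+.019-.231
for vv,cr in ((s,(120,60,240,180)),(w,(100,0,412,300))):
    k=4 if vv is s else 1.6
    i=cv2.resize(vv[0][cr[1]:cr[3],cr[0]:cr[2],::-1],None,fx=k,fy=k,interpolation=cv2.INTER_CUBIC)
    def ln(a,b,col):
        a,b=[tuple(int(t) for t in (px(vv,z)-cr[:2])*k) for z in (a,b)]; cv2.line(i,a,b,col,1)
    P=lambda x,y,z:np.r_[c+ex*x+ey*y,z]
    for q in(.026,-.026):
        ln(P(q,-.125,.078),P(q,.125,.078),(255,0,255))
    # untilted lid bottom edges (hinge x=-16mm -> z = hz+.016)
    for q in (.023,-.015):
        f=lambda y,z:np.r_[p[:2]+ex*q+ey*y,z]
        ln(f(-.145,hz+.016),f(.145,hz+.016),(0,255,0)); ln(f(-.145,hz+.193),f(.145,hz+.193),(0,255,0)); ln(f(-.145,hz+.016),f(-.145,hz+.193),(0,255,0))
    out.append(i)
h=max(i.shape[0] for i in out); out=np.hstack([cv2.copyMakeBorder(i,0,h-i.shape[0],0,4,0) for i in out]); 
sc=min(800/out.shape[1],600/out.shape[0],1);print(out.shape); cv2.imwrite("pics/st.png",cv2.resize(out,None,fx=sc,fy=sc))
E
```

```text
time: 10.55
position: [0.5024, 0.4564, 0.3607]
ee_rot: [0.0, 0.999, 0.047, -0.001]
force: [0.2, -0.4, -4.3]
opening: 0.0113
gripper_force: 20.0
time: 11.25
position: [0.5035, 0.4545, 0.3311]
ee_rot: [0.001, 0.999, 0.047, -0.001]
force: [-0.8, 0.3, -2.4]
opening: 0.0115
gripper_force: 20.0
[0.50349634 0.45452098 0.33113455] 5.408057993247857
(480, 987, 3)
```

View pics/st.png

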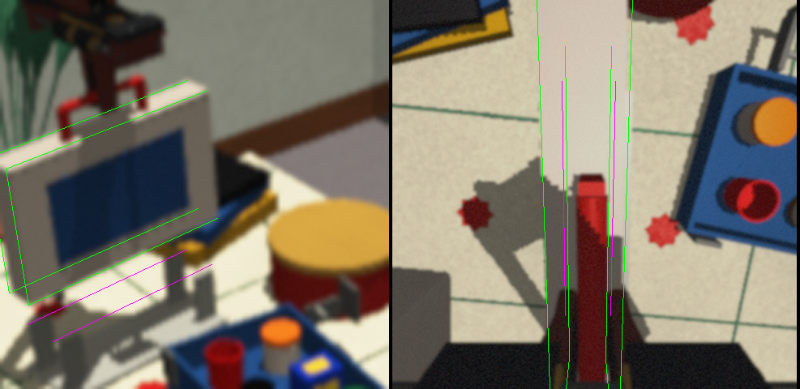

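The projected untilted lid (green) matches its image in both views, and its lower edges lie inside the slot's lines (563–614 px). Lowering it.

```bash
python3 -m inch '[[0,0,0.012,0],[0,0,0.024,0],[0,0,0.036,0],[0,0,0.048,0],[0,0,0.06,0],[0,0,0.07,0],[0,0,0.078,0]]'; python3 -m inch '[[0,0,0.006,0],[0,0,0.012,0],[0,0,0.017,0],[0,0,0.021,0],[0,0,0.021,0]]'; python3 - <<'E'
from h import *
s=cam("side"); show(s,"s3",(100,80,260,200)); print(pose()[0])
E
```

```text
time: 12.05
position: [0.5037, 0.4551, 0.2523]
ee_rot: [0.0, 0.999, 0.047, -0.0]
force: [0.7, -0.0, -4.3]
opening: 0.0113
gripper_force: 20.0
time: 12.55
position: [0.5046, 0.4558, 0.2338]
ee_rot: [-0.001, 0.999, 0.047, 0.001]
force: [-0.3, -0.4, 0.1]
opening: 0.0113
gripper_force: 20.0
scale 5.0
[0.50463397 0.45570202 0.23374938]
```

View pics/s3.png

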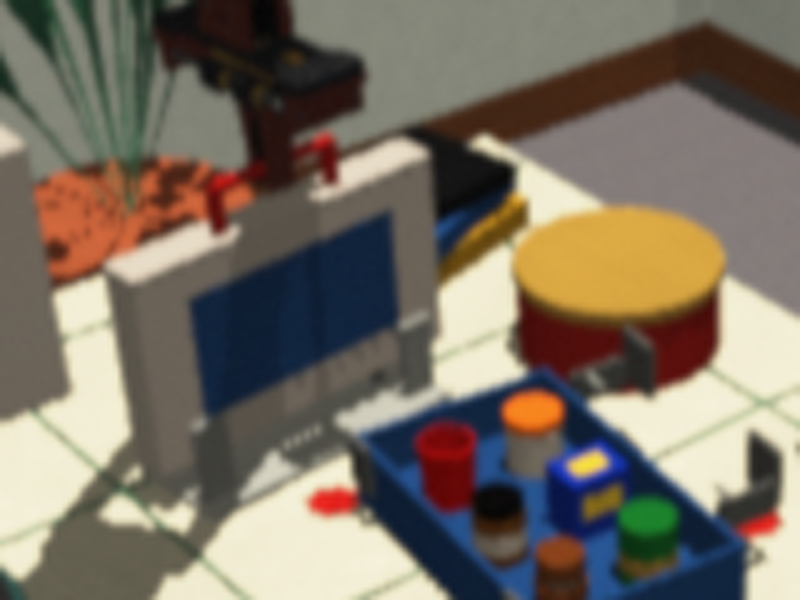

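The lid is in the slot and its weight is off the gripper. Releasing and rising.

```bash
python3 -m inch '[[0,0,0,0],[0,0,0,0],[0,0,0,0],[0,0,0,0],[0,0,0,0],[0,0,0,0],[0,0,-0.03,0],[0,0,-0.06,0],[0,0,-0.09,0],[0,0,-0.12,0]]' 0.08; python3 -m inch '[[0,0.04,0,0],[0,0.08,0,0],[0,0.12,0,0],[0,0.16,0,0],[0,0.2,0,0],[0,0.2,0,0],[0,0.2,0,0],[0,0.2,0,0]]'; python3 - <<'E'
from h import *
print(pose()); v=cam("wrist"); t=cam("top"); 
import pickle; pickle.dump((v,t),open("w3.pkl","wb"))
a=cv2.resize(v[0][...,::-1],(512,384)); b=cv2.resize(t[0][100:260,60:380,::-1],None,fx=1.6,fy=1.6)
cv2.imwrite("pics/w3.png",cv2.resize(np.vstack([a[:250],b]),None,fx=1.17,fy=1.17,interpolation=cv2.INTER_CUBIC))
E
```

```text
time: 13.6
position: [0.5038, 0.4553, 0.3538]
ee_rot: [0.0, 0.999, 0.047, -0.0]
force: [0.1, 0.2, -0.7]
opening: 0.0797
gripper_force: 0.0
time: 14.4
position: [0.5229, 0.2571, 0.3527]
ee_rot: [-0.0, 0.999, 0.048, 0.0]
force: [-0.3, -0.2, 0.3]
opening: 0.0799
gripper_force: 0.0
(array([0.52290459, 0.25710187, 0.35271642]), array([[ 9.95467671e-01,  9.51005345e-02,  6.46099815e-05],
       [ 9.51004682e-02, -9.95467443e-01,  6.85549535e-04],
       [ 1.29513260e-04, -6.76297959e-04, -9.99999763e-01]]))
```

View pics/w3.png

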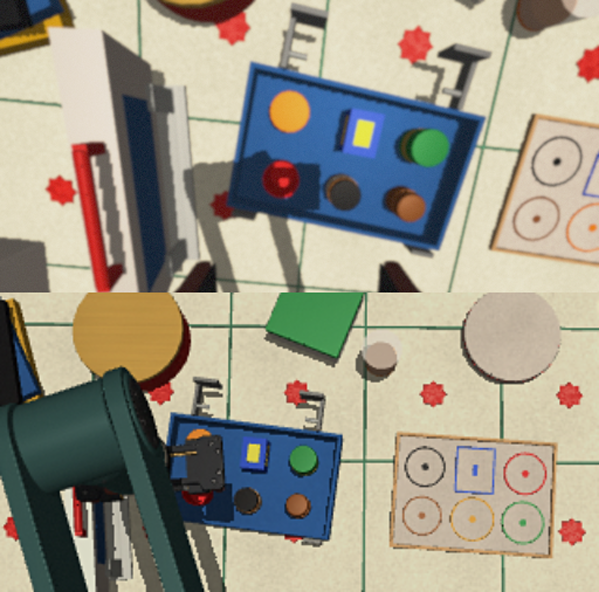

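The lid leans in the slot and the stand is undisturbed. The box holds tub (290,111), snack box (364,134), tin (430,147), tumbler (281,179), jar (343,192) and mill (409,204). Mark dots in the lower view are at (424,467), (475,470), (525,474), (422,516), (472,519) and (522,523).

```bash
python3 - <<'E'
from h import *
import pickle
np.set_printoptions(precision=4,suppress=True)
v,t=pickle.load(open("w3.pkl","rb"))
xb=np.array([.992,-.127]); yb=np.array([.127,.992]); c=np.array([.557,.191])
for n,u,z,a,b in (("tub",(290,111),.072,1,1),("snack",(364,134),.074,1,0),("tin",(430,147),.076,1,-1),("tumb",(281,179),.076,-1,1),("jar",(343,192),.074,-1,0),("mill",(409,204),.076,-1,-1)):
    print(n,pt(v,np.array(u)/1.17,z)[:2],"pred",c+a*.04*xb+b*.085*yb)
for n,u in zip("black blue red brown orange green".split(),[(424,467),(475,470),(525,474),(422,516),(472,519),(522,523)]):
    print(n,pt(t,(60+u[0]/1.872,100+(u[1]-292.5)/1.872),.006)[:2])
# snack yaw: blue/yellow blob top
hsv=cv2.cvtColor(v[0],cv2.COLOR_RGB2HSV)
m=cv2.inRange(hsv,(22,120,120),(38,255,255)); m[:, :285]=0; m[:,340:]=0; m[150:]=0
ct=max(cv2.findContours(m,0,2)[0],key=cv2.contourArea); r=cv2.minAreaRect(ct); bx=cv2.boxPoints(r)
Q=np.array([pt(v,b,.074)[:2] for b in bx]); print("patch",Q.mean(0),[ (np.linalg.norm(Q[i]-Q[i-1]).round(4),np.degrees(np.arctan2(*(Q[i]-Q[i-1])[::-1])).round(1)) for i in range(4)])
# rectangle yaw in top
h=cv2.cvtColor(t[0],cv2.COLOR_RGB2HSV); m=cv2.inRange(h,(105,90,60),(130,255,255)); m[:,:295]=0; m[:,335:]=0; m[:160]=0
ct=max(cv2.findContours(m,0,1)[0],key=cv2.contourArea); bx=cv2.boxPoints(cv2.minAreaRect(ct))
Q=np.array([pt(t,b,.006)[:2] for b in bx]); print("rect",Q.mean(0),[ (np.linalg.norm(Q[i]-Q[i-1]).round(4),np.degrees(np.arctan2(*(Q[i]-Q[i-1])[::-1])).round(1)) for i in range(4)])
print("tool shift to above mill", tool([.5065,.1118,.18]), readout.get_obs()["qpos"])
E
```

```text
tub [0.6097 0.2747] pred [0.6075 0.2702]
snack [0.592  0.1841] pred [0.5967 0.1859]
tin [0.5847 0.103 ] pred [0.5859 0.1016]
tumb [0.5289 0.2785] pred [0.5281 0.2804]
jar [0.5197 0.1998] pred [0.5173 0.1961]
mill [0.5129 0.1154] pred [0.5065 0.1118]
black [ 0.5796 -0.1029]
blue [ 0.5752 -0.1915]
red [ 0.569  -0.2783]
brown [ 0.4945 -0.0996]
orange [ 0.4901 -0.1858]
green [ 0.484 -0.272]
patch [0.5926 0.1853] [(np.float64(0.0176), np.float64(84.6)), (np.float64(0.0272), np.float64(-3.6)), (np.float64(0.0173), np.float64(-95.3)), (np.float64(0.0273), np.float64(177.0))]
rect [ 0.5762 -0.1907] [(np.float64(0.0164), np.float64(-0.3)), (np.float64(0.0033), np.float64(-89.5)), (np.float64(0.0164), np.float64(179.6)), (np.float64(0.0032), np.float64(90.5))]
tool shift to above mill [-0.0302  0.1434  0.1725] [0.3388 0.2458 1.3556 0.0003 1.5404 1.8133]
```

Positions agree with the box pattern to a few mm, and the snack box and tray yaw are both about -4 to -5°. I'll use one tool yaw of -5° for everything, starting with the mill.

```bash
python3 -m inch '[[-0.006,0.03,0.03,0.05],[-0.012,0.06,0.06,0.1],[-0.018,0.09,0.09,0.15],[-0.024,0.12,0.13,0.18],[-0.0265,0.1416,0.17,0.18],[-0.0265,0.1416,0.2,0.18],[-0.0265,0.1416,0.23,0.18],[-0.0265,0.1416,0.233,0.18],[-0.0265,0.1416,0.233,0.18]]' 0.06; python3 - <<'E'
from h import *
p,Rt=pose(); print(p,np.degrees(np.arctan2(Rt[1,0],Rt[0,0])), tool([.510,.1136,.03]))
v=cam("wrist"); cv2.imwrite("pics/x1.png",v[0][:,:,::-1]); print(px(v,[.51,.1136,.076]))
show(v,"w4")
E
```

```text
time: 15.4
position: [0.5097, 0.1134, 0.1193]
ee_rot: [0.0, 0.999, -0.042, -0.001]
force: [0.4, 0.2, 0.7]
opening: 0.06
gripper_force: 0.0
[0.50965758 0.11340816 0.11932784] -4.8153458245831775 [ 0.00047572 -0.00024329  0.0893271 ]
[254.43288896 213.81765367]
scale 1.5625
```

View pics/w4.png

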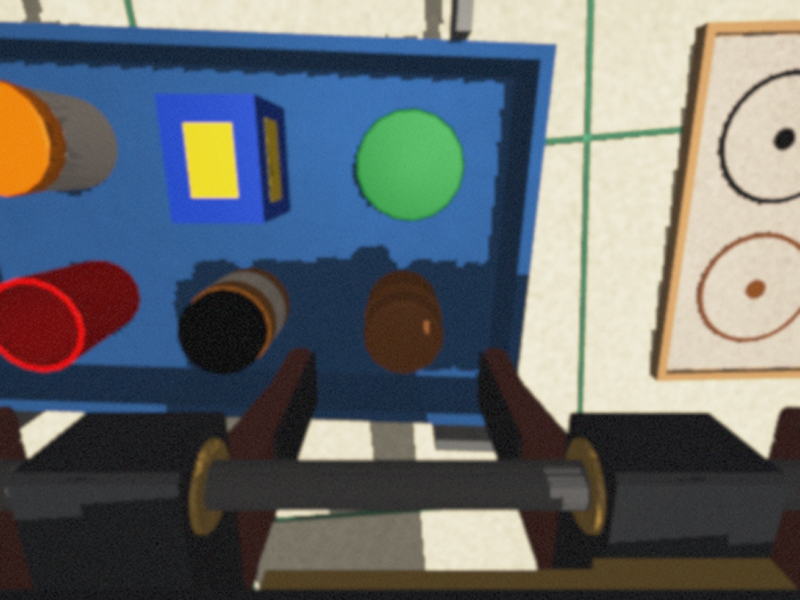

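The mill's head is at about (404,338), within 3 mm of the prediction (397,334), and the fingers are clear of the jar. Descend and grip.

```bash
python3 -m inch '[[0,0.002,0.02,0],[0,0.002,0.04,0],[0,0.002,0.06,0],[0,0.002,0.08,0],[0,0.002,0.089,0],[0,0.002,0.089,0],[0,0.002,0.089,0]]'; python3 -m inch '[[0,0,0,0],[0,0,0,0],[0,0,0,0],[0,0,0,0],[0,0,0,0],[0,0,-0.03,0],[0,0,-0.06,0],[0,0,-0.09,0],[0,0,-0.12,0],[0,0,-0.15,0]]' 0 15;  python3 - <<'E'
from h import *
p,Rt=pose(); print(p, tool([.4954,-.0996,.016]))
E
```

```text
time: 16.15
position: [0.5109, 0.111, 0.0318]
ee_rot: [-0.0, 0.999, -0.042, 0.001]
force: [0.7, 0.8, 0.7]
opening: 0.0601
gripper_force: 0.0
time: 17.15
position: [0.5092, 0.1106, 0.1817]
ee_rot: [0.0, 0.999, -0.043, -0.0]
force: [0.8, 0.2, -1.1]
opening: 0.0397
gripper_force: 15.0
[0.50919447 0.1106259  0.1816712 ] [0.00426713 0.2106007  0.16571452]
```

```bash
python3 -m inch '[[0,0.04,0,0],[0.002,0.085,0,0],[0.004,0.13,0,0],[0.004,0.17,0.03,0],[0.004,0.2,0.06,0],[0.004,0.21,0.09,0],[0.004,0.21,0.12,0],[0.004,0.21,0.145,0],[0.004,0.21,0.158,0],[0.004,0.21,0.163,0]]'; python3 -m inch '[[0,0,0,0],[0,0,0,0],[0,0,0.001,0]]'; python3 -m inch '[[0,0,0,0],[0,0,0,0],[0,0,0,0],[0,0,-0.03,0],[0,0,-0.06,0],[0,0,-0.1,0],[0,-0.04,-0.13,0],[0,-0.08,-0.13,0],[0,-0.12,-0.13,0],[0,-0.15,-0.13,0]]' 0.06; python3 - <<'E'
from h import *
p,Rt=pose(); print(p, tool([.5185,.198,.03]))
v=cam("wrist"); cv2.imwrite("pics/x2.png",v[0][:,:,::-1])
E
```

```text
time: 18.15
position: [0.4944, -0.0985, 0.0161]
ee_rot: [-0.0, 0.999, -0.043, -0.002]
force: [-6.5, 3.0, 21.0]
opening: 0.0398
gripper_force: 15.0
time: 18.45
position: [0.4967, -0.0991, 0.0175]
ee_rot: [0.0, 0.999, -0.043, 0.001]
force: [1.0, 0.4, -1.2]
opening: 0.0397
gripper_force: 15.0
time: 19.45
position: [0.5087, 0.0526, 0.1474]
ee_rot: [-0.0, 0.999, -0.042, 0.001]
force: [0.5, 0.3, -0.4]
opening: 0.0597
gripper_force: 0.0
[0.50871656 0.05255013 0.14735236] [-0.00272047 -0.14571103  0.11740465]
```

Mill placed. Now a small colour locator, to catch a knocked object before each grasp.

```bash
cat > loc.py <<'E'
from h import *
import sys
np.set_printoptions(precision=4,suppress=True)
C={"tub":([(8,150,150),(20,255,255)],.052,.024),"tin":([(45,60,60),(80,255,255)],.056,.023),"tumbler":([(0,150,50),(5,255,255)],.056,.023),"jar":([(0,0,0),(180,110,38)],.054,.021),"snack":([(24,150,120),(36,255,255)],.054,.012)}
def loc(v,base=.02):
    h=cv2.cvtColor(v[0],cv2.COLOR_RGB2HSV); out={}
    for n,(r,ht,rad) in C.items():
        m=cv2.inRange(h,*[np.array(x) for x in r]); m[225:]=0   # fingers below
        m=cv2.morphologyEx(m,cv2.MORPH_OPEN,np.ones((3,3)))
        l=[]
        for c in cv2.findContours(m,0,2)[0]:
            if cv2.contourArea(c)<150: continue
            (x,y),_,_ = cv2.minAreaRect(c); b=cv2.boundingRect(c)
            edge=b[0]<2 or b[1]<2 or b[0]+b[2]>509 or b[1]+b[3]>223
            P=pt(v,(x,y),base+ht); l.append((P[:2].round(4),int(cv2.contourArea(c)),"edge" if edge else ""))
        out[n]=l
    return out
if __name__=="__main__":
    v=cam("wrist"); cv2.imwrite(f"pics/{sys.argv[1]}.png",v[0][:,:,::-1]); p,Rt=pose(); print(p)
    for n,l in loc(v).items():
        for e in l: print(n,*e,"shift",(Rt.T@(np.r_[e[0],.031]-p)).round(4))
E
python3 -m inch '[[0,-0.04,-0.04,0],[0,-0.08,-0.08,0],[0,-0.12,-0.1,0],[0,-0.146,-0.11,0],[0,-0.146,-0.11,0],[0,-0.146,-0.11,0]]' && python3 loc.py x3
```

```text
time: 20.1
position: [0.5208, 0.1962, 0.2566]
ee_rot: [0.0, 0.999, -0.042, 0.0]
force: [0.1, -0.6, -0.5]
opening: 0.0599
gripper_force: 0.0
[0.5204 0.1953 0.256 ]
tub [0.6091 0.2743] 1446  shift [ 0.082  -0.0865  0.2247]
tin [0.5845 0.1038] 1367  shift [0.0719 0.0855 0.225 ]
tumbler [0.693  0.3314] 805 edge shift [ 0.1608 -0.1505  0.2246]
tumbler [0.6816 0.1337] 484 edge shift [0.1661 0.0475 0.2248]
jar [0.5165 0.1969] 659  shift [-0.0037 -0.0015  0.225 ]
snack [0.5928 0.1851] 336  shift [0.0733 0.0038 0.2249]
```

```bash
python3 -m inch '[[-0.003,-0.001,0.04,0],[-0.003,-0.001,0.08,0],[-0.003,-0.001,0.12,0],[-0.003,-0.001,0.15,0],[-0.003,-0.001,0.18,0],[-0.003,-0.001,0.2,0],[-0.003,-0.001,0.215,0],[-0.003,-0.001,0.225,0],[-0.003,-0.001,0.225,0]]'; python3 -m inch '[[0,0,0,0],[0,0,0,0],[0,0,0,0],[0,0,0,0],[0,0,0,0],[0,0,-0.03,0],[0,0,-0.06,0],[0,0,-0.09,0],[0,0,-0.12,0],[0,0,-0.15,0]]' 0 15;  python3 - <<'E'
from h import *
p,Rt=pose(); print(p, tool([.5805,-.1033,.016]))
E
```

```text
time: 21.05
position: [0.5165, 0.1957, 0.03]
ee_rot: [0.001, 0.999, -0.043, -0.002]
force: [-0.3, -0.3, -0.2]
opening: 0.0598
gripper_force: 0.0
time: 22.05
position: [0.5176, 0.1974, 0.1827]
ee_rot: [-0.0, 0.999, -0.043, -0.0]
force: [1.1, -0.0, -1.1]
opening: 0.0414
gripper_force: 15.0
[0.51756964 0.19740174 0.18269222] [0.08835086 0.29426694 0.16664078]
```

```bash
python3 -m inch '[[0.01,0.04,0,0],[0.025,0.085,0,0],[0.04,0.13,0,0],[0.055,0.175,0,0],[0.07,0.22,0,0],[0.082,0.26,0,0],[0.088,0.285,0.03,0],[0.088,0.294,0.06,0],[0.088,0.294,0.1,0],[0.088,0.294,0.13,0]]'; python3 -m inch '[[0,0,0.012,0],[0,0,0.02,0],[0,0,0.027,0],[0,0,0.031,0],[0,0,0.033,0],[0,0,0.034,0],[0,0,0.034,0]]'; python3 -m inch '[[0,0,0,0],[0,0,0,0],[0,0,0,0],[0,0,-0.03,0],[0,0,-0.06,0],[0,0,-0.1,0],[0,-0.04,-0.14,0],[-0.02,-0.08,-0.18,0],[-0.04,-0.12,-0.22,0],[-0.06,-0.16,-0.24,0]]' 0.06; python3 - <<'E'
from h import *
p,Rt=pose(); print(p, tool([.5285,.2795,.24]))
E
```

```text
time: 23.05
position: [0.5798, -0.1034, 0.0496]
ee_rot: [-0.0, 0.999, -0.043, -0.001]
force: [1.1, 0.4, -0.7]
opening: 0.0416
gripper_force: 15.0
time: 23.75
position: [0.5812, -0.1032, 0.0182]
ee_rot: [0.0, 0.999, -0.043, 0.0]
force: [0.0, -0.3, -1.3]
opening: 0.0416
gripper_force: 15.0
time: 24.75
position: [0.5428, 0.0426, 0.2477]
ee_rot: [0.0, 0.999, -0.043, 0.001]
force: [0.9, 0.5, -0.0]
opening: 0.0601
gripper_force: 0.0
[0.5427879  0.04258447 0.2477456 ] [-0.03465494 -0.23480626  0.00762635]
```

Next the tumbler.

```bash
python3 -m inch '[[-0.005,-0.04,0,0],[-0.01,-0.08,0,0],[-0.015,-0.12,0,0],[-0.02,-0.16,0,0],[-0.03,-0.2,0,0],[-0.05,-0.235,0,0],[-0.05,-0.235,0,0],[-0.05,-0.235,0,0]]' && python3 loc.py x4
```

```text
time: 25.55
position: [0.5121, 0.2807, 0.2453]
ee_rot: [0.0, 0.999, -0.041, -0.0]
force: [1.0, 0.1, -0.0]
opening: 0.0601
gripper_force: 0.0
[0.5126 0.2798 0.2453]
tub [0.6088 0.2832] 873  shift [ 0.0956 -0.0116  0.2143]
tin [0.584  0.1034] 1552  shift [0.086  0.1696 0.2145]
tumbler [0.4995 0.5658] 258 edge shift [-0.0372 -0.284   0.2141]
tumbler [0.5418 0.2806] 302  shift [ 0.029  -0.0034  0.2143]
tumbler [0.6801 0.3476] 547 edge shift [ 0.1612 -0.0818  0.2143]
snack [0.5928 0.1853] 410  shift [0.0879 0.0873 0.2144]
```

```bash
python3 - <<'E'
from h import *
p,Rt=pose(); v=cam("wrist"); h=cv2.cvtColor(v[0],cv2.COLOR_RGB2HSV)
e=px(v,[.5285,.2795,.076]); f=px(v,[.5285,.2795,.02]); print("exp top,foot",e,f)
for n,rs in (("red",[((0,120,20),(6,255,255)),((172,120,20),(180,255,255))]),("org",[((7,120,40),(22,255,255))])):
    m=sum(cv2.inRange(h,*r) for r in rs)
    for c in cv2.findContours(m,0,2)[0]:
        if cv2.contourArea(c)>100: 
            b=cv2.boundingRect(c); q=(b[0]+b[2]/2,b[1]+b[3]/2); print(n,b,cv2.contourArea(c),pt(v,q,.074)[:2])
E
```

```text
exp top,foot [253.44014309 160.79141288] [253.4700587  152.93069692]
red (207, 327, 26, 23) 360.5 [0.29520156 0.34347564]
red (184, 183, 24, 30) 325.5 [0.49073935 0.34863258]
red (0, 159, 40, 133) 2293.5 [0.47447355 0.55918807]
red (234, 140, 41, 41) 1263.0 [0.52836601 0.27833757]
red (105, 0, 87, 26) 812.5 [0.6813944  0.36902626]
org (168, 357, 344, 21) 4340.0 [0.23379958 0.18561164]
org (362, 280, 27, 63) 693.5 [0.32008667 0.13972203]
org (120, 280, 27, 63) 667.0 [0.34617779 0.44928254]
org (493, 113, 19, 81) 221.5 [0.51336365 0.00622592]
org (228, 60, 45, 48) 1622.5 [0.60821948 0.2758432 ]
```

```bash
python3 -m inch '[[0.005,0,0.04,0],[0.01,0,0.08,0],[0.016,0,0.12,0],[0.016,0,0.15,0],[0.016,0,0.175,0],[0.016,0,0.195,0],[0.016,0,0.207,0],[0.016,0,0.214,0],[0.016,0,0.214,0]]'; python3 -m inch '[[0,0,0,0],[0,0,0,0],[0,0,0,0],[0,0,0,0],[0,0,0,0],[0,0,-0.03,0],[0,0,-0.06,0],[0,0,-0.09,0],[0,0,-0.12,0],[0,0,-0.15,0]]' 0 15;  python3 - <<'E'
from h import *
p,Rt=pose(); print(p, tool([.5698,-.2783,.016]))
E
```

```text
time: 26.55
position: [0.5286, 0.2781, 0.0309]
ee_rot: [0.0, 0.999, -0.043, -0.0]
force: [-0.7, 0.5, -0.2]
opening: 0.0603
gripper_force: 0.0
time: 27.55
position: [0.528, 0.2789, 0.1824]
ee_rot: [0.0, 0.999, -0.042, -0.0]
force: [0.7, -0.6, -0.6]
opening: 0.0449
gripper_force: 15.0
[0.52797281 0.27886254 0.18241986] [0.08907992 0.55157111 0.16646095]
```

```bash
python3 -m inch '[[0.005,0.04,0,0],[0.015,0.09,0,0],[0.025,0.14,0,0],[0.035,0.19,0,0],[0.045,0.24,0,0],[0.055,0.29,0,0],[0.065,0.34,0,0],[0.075,0.39,0,0],[0.082,0.44,0,0],[0.088,0.48,0,0]]'; python3 -m inch '[[0,0.04,0,0],[0.001,0.07,0.03,0],[0.001,0.0715,0.065,0],[0.001,0.0715,0.1,0],[0.001,0.0715,0.13,0],[0.001,0.0715,0.145,0],[0.001,0.0715,0.153,0],[0.001,0.0715,0.158,0],[0.001,0.0715,0.161,0],[0.001,0.0715,0.163,0]]'; python3 - <<'E'
from h import *
p,Rt=pose(); print(p, readout.get_obs()["force"],tool([.5698,-.2783,.017]))
E
```

```text
time: 28.55
position: [0.575, -0.2089, 0.1813]
ee_rot: [-0.0, 0.999, -0.043, -0.0]
force: [0.5, 0.7, -1.0]
opening: 0.0448
gripper_force: 15.0
time: 29.55
position: [0.5711, -0.2786, 0.0194]
ee_rot: [0.001, 0.999, -0.043, 0.001]
force: [-0.6, -0.2, 0.0]
opening: 0.0451
gripper_force: 15.0
[ 0.57112251 -0.27864094  0.01937144] [-0.58203536 -0.19386974  0.02365822] [-0.0013509  -0.00022978  0.00236881]
```

Release, then go for the tub.

```bash
python3 -m inch '[[0,0,0.001,0],[0,0,0.001,0],[0,0,0.001,0],[0,0,0.001,0],[0,0,-0.03,0],[0,0,-0.06,0],[0,0,-0.1,0],[0,-0.04,-0.14,0],[0,-0.09,-0.18,0],[0,-0.14,-0.2,0]]' 0.062;  python3 -m inch '[[0,-0.05,-0.01,0],[0,-0.1,-0.02,0],[0,-0.15,-0.02,0],[0,-0.2,-0.02,0],[0,-0.25,-0.02,0],[0,-0.3,-0.02,0],[0,-0.35,-0.02,0],[0,-0.4,-0.02,0],[0,-0.41,-0.02,0],[0,-0.41,-0.02,0]]'; python3 loc.py x5
```

```text
time: 30.55
position: [0.5813, -0.1598, 0.2105]
ee_rot: [0.001, 0.999, -0.043, 0.002]
force: [0.1, 0.6, -1.3]
opening: 0.0618
gripper_force: 0.0
time: 31.55
position: [0.6149, 0.2506, 0.2275]
ee_rot: [0.0, 0.999, -0.041, -0.0]
force: [0.1, -0.4, -0.6]
opening: 0.0625
gripper_force: 0.0
[0.6149 0.2487 0.2274]
tub [0.7533 0.4007] 13136 edge shift [ 0.1253 -0.1633  0.1962]
tin [0.5853 0.1041] 1343  shift [-0.0174  0.1463  0.1966]
tin [0.7624 0.0776] 369 edge shift [0.1613 0.1579 0.1965]
tumbler [0.7061 0.1448] 797  shift [0.0996 0.0957 0.1965]
tumbler [0.7406 0.3227] 1292 edge shift [ 0.1191 -0.0845  0.1963]
snack [0.5927 0.1854] 355  shift [-0.0168  0.0647  0.1965]
```

```bash
python3 - <<'E'
from h import *
p,Rt=pose(); v=cam("wrist"); h=cv2.cvtColor(v[0],cv2.COLOR_RGB2HSV)
print("exp",px(v,[.609,.2745,.072]))
m=cv2.inRange(h,(7,170,110),(18,255,255)); m[:100]=0; m[230:]=0
for c in cv2.findContours(m,0,2)[0]:
    if cv2.contourArea(c)>100:
        b=cv2.boundingRect(c); q=(b[0]+b[2]/2,b[1]+b[3]/2); P=pt(v,q,.072); print(b,cv2.contourArea(c),P[:2],tool([*P[:2],.03]))
E
```

```text
exp [230.83331014 185.02228339]
(209, 163, 43, 42) 1330.5 [0.61016063 0.27473942] [-0.00701277 -0.02692087  0.19747988]
```

```bash
python3 -m inch '[[-0.003,-0.015,0.02,0],[-0.006,-0.026,0.05,0],[-0.007,-0.026,0.09,0],[-0.007,-0.026,0.13,0],[-0.007,-0.026,0.155,0],[-0.007,-0.026,0.175,0],[-0.007,-0.026,0.188,0],[-0.007,-0.026,0.196,0],[-0.007,-0.026,0.196,0]]' 0.06; python3 -m inch '[[0,0,0,0],[0,0,0,0],[0,0,0,0],[0,0,0,0],[0,0,0,0],[0,0,-0.03,0],[0,0,-0.06,0],[0,0,-0.09,0],[0,0,-0.12,0],[0,0,-0.15,0]]' 0 15;  python3 - <<'E'
from h import *
p,Rt=pose(); print(p, tool([.4904,-.186,.017]))
E
```

```text
time: 32.55
position: [0.6103, 0.274, 0.0312]
ee_rot: [0.0, 0.999, -0.043, -0.001]
force: [-0.6, -0.2, -0.3]
opening: 0.0603
gripper_force: 0.0
time: 33.55
position: [0.6098, 0.2752, 0.1826]
ee_rot: [0.0, 0.999, -0.042, -0.0]
force: [0.7, 0.4, -1.7]
opening: 0.0474
gripper_force: 15.0
[0.60980333 0.27524718 0.18257319] [-0.07966374  0.46968181  0.16575067]
```

```bash
python3 -m inch '[[-0.01,0.04,0,0],[-0.02,0.09,0,0],[-0.03,0.14,0,0],[-0.04,0.19,0,0],[-0.05,0.24,0,0],[-0.06,0.29,0,0],[-0.07,0.34,0,0],[-0.077,0.39,0,0],[-0.08,0.43,0,0],[-0.08,0.4695,0,0]]'; python3 -m inch '[[0,0,0.02,0],[0,0,0.05,0],[0,0,0.085,0],[0,0,0.115,0],[0,0,0.135,0],[0,0,0.147,0],[0,0,0.154,0],[0,0,0.159,0],[0,0,0.162,0],[0,0,0.164,0]]'; python3 - <<'E'
from h import *
p,Rt=pose(); print(p, readout.get_obs()["force"],tool([.4904,-.186,.017]))
E
```

```text
time: 34.55
position: [0.4895, -0.1876, 0.1817]
ee_rot: [-0.0, 0.999, -0.043, -0.0]
force: [0.5, 0.0, -2.2]
opening: 0.0473
gripper_force: 15.0
time: 35.55
position: [0.4914, -0.1861, 0.0182]
ee_rot: [0.0, 0.999, -0.043, 0.001]
force: [0.1, -0.6, -1.1]
opening: 0.0477
gripper_force: 15.0
[ 0.49140259 -0.18611578  0.01823875] [ 0.10838487 -0.58838167 -1.07384296] [-1.01029479e-03 -3.08616019e-05  1.23750926e-03]
```

```bash
python3 -m inch '[[0,0,0.001,0],[0,0,0.001,0],[0,0,0.001,0],[0,0,0.001,0],[0,0,-0.03,0],[0,0,-0.06,0],[0,0,-0.1,0],[0.01,-0.04,-0.14,0],[0.02,-0.09,-0.18,0],[0.03,-0.14,-0.21,0]]' 0.06;  python3 -m inch '[[0,-0.05,0,0],[0.005,-0.1,0,0],[0.01,-0.15,0,0],[0.015,-0.2,0,0],[0.02,-0.237,0,0],[0.02,-0.237,0,0],[0.02,-0.237,0,0]]'; python3 loc.py x6; python3 - <<'E'
from h import *
v=cam("wrist"); h=cv2.cvtColor(v[0],cv2.COLOR_RGB2HSV)
m=cv2.inRange(h,(24,150,120),(36,255,255)); m[225:]=0
for c in cv2.findContours(m,0,1)[0]:
    if cv2.contourArea(c)>150:
        Q=np.array([pt(v,b,.074)[:2] for b in cv2.boxPoints(cv2.minAreaRect(c))])
        for i in (1,2): d=Q[i]-Q[i-1]; print(Q.mean(0),np.linalg.norm(d),np.degrees(np.arctan2(d[1],d[0])))
E
```

```text
time: 36.55
position: [0.5258, -0.0735, 0.2131]
ee_rot: [0.0, 0.999, -0.043, 0.001]
force: [1.7, 0.9, 0.2]
opening: 0.06
gripper_force: 0.0
time: 37.25
position: [0.565, 0.1609, 0.2107]
ee_rot: [0.0, 0.999, -0.041, -0.0]
force: [0.5, -0.2, -0.6]
opening: 0.06
gripper_force: 0.0
[0.5649 0.1599 0.2107]
tub [0.7301 0.3574] 736 edge shift [ 0.148  -0.2109  0.1794]
tin [0.5854 0.1034] 1577  shift [0.0253 0.0544 0.1797]
tumbler [0.6961 0.3201] 965  shift [ 0.1173 -0.1709  0.1794]
tumbler [0.7049 0.3571] 408 edge shift [ 0.1229 -0.2085  0.1794]
tumbler [0.6957 0.128 ] 998  shift [0.1331 0.0206 0.1796]
tumbler [ 0.6941 -0.0596] 931 edge shift [0.1474 0.2077 0.1798]
tumbler [0.7327 0.3008] 293 edge shift [ 0.1554 -0.1547  0.1794]
jar [ 0.615  -0.0663] 1185 edge shift [0.0691 0.221  0.1798]
snack [0.5966 0.1848] 201  shift [ 0.0296 -0.0276  0.1796]
[0.59295555 0.18515852] 0.01655242926006926 -94.79372129050226
[0.59295555 0.18515852] 0.02681553233423087 174.22033890506637
```

```bash
python3 -m inch '[[0.013,-0.015,0.01,0],[0.0257,-0.0276,0.03,0],[0.0257,-0.0276,0.07,0],[0.0257,-0.0276,0.11,0],[0.0257,-0.0276,0.14,0],[0.0257,-0.0276,0.16,0],[0.0257,-0.0276,0.173,0],[0.0257,-0.0276,0.179,0],[0.0257,-0.0276,0.179,0]]'; python3 -m inch '[[0,0,0,0],[0,0,0,0],[0,0,0,0],[0,0,0,0],[0,0,0,0],[0,0,-0.03,0],[0,0,-0.06,0],[0,0,-0.09,0],[0,0,-0.12,0],[0,0,-0.15,0]]' 0 15;  python3 - <<'E'
from h import *
p,Rt=pose(); print(p, tool([.5757,-.1912,.017]))
E
```

```text
time: 38.25
position: [0.5933, 0.1848, 0.0317]
ee_rot: [0.0, 0.999, -0.043, -0.0]
force: [0.5, -0.1, -0.1]
opening: 0.0597
gripper_force: 0.0
time: 39.25
position: [0.5928, 0.1857, 0.183]
ee_rot: [0.0, 0.999, -0.042, -0.0]
force: [0.3, -0.2, -1.0]
opening: 0.0399
gripper_force: 15.0
[0.59284832 0.18572671 0.18297209] [0.015003   0.37700363 0.16600518]
```

```bash
python3 -m inch '[[0.002,0.04,0,0],[0.004,0.09,0,0],[0.006,0.14,0,0],[0.008,0.19,0,0],[0.01,0.24,0,0],[0.012,0.29,0,0],[0.014,0.33,0,0],[0.015,0.36,0,0],[0.015,0.377,0,0],[0.015,0.377,0.01,0]]'; python3 -m inch '[[0,0,0.02,0],[0,0,0.05,0],[0,0,0.08,0],[0,0,0.11,0],[0,0,0.127,0],[0,0,0.139,0],[0,0,0.146,0],[0,0,0.151,0],[0,0,0.154,0],[0,0,0.155,0]]'; python3 - <<'E'
from h import *
p,Rt=pose(); print(p, readout.get_obs()["force"],tool([.5757,-.1912,.017]))
E
```

```text
time: 40.25
position: [0.5771, -0.1934, 0.1727]
ee_rot: [0.001, 0.999, -0.044, 0.001]
force: [0.4, -0.4, -0.8]
opening: 0.0399
gripper_force: 15.0
time: 41.25
position: [0.5767, -0.1912, 0.0178]
ee_rot: [0.0, 0.999, -0.043, 0.001]
force: [-1.5, 2.1, 10.2]
opening: 0.0404
gripper_force: 15.0
[ 0.57673611 -0.19118321  0.01783222] [-1.52457095  2.13486917 10.24229262] [-0.00103177  0.00010493  0.00083115]
```

```bash
python3 -m inch '[[0,0,0,0],[0,0,0,0],[0,0,0,0],[0,0,0,0],[0,0,-0.03,0],[0,0,-0.06,0],[0,0,-0.1,0],[0,-0.04,-0.14,0],[0,-0.09,-0.18,0],[-0.005,-0.14,-0.2,0]]' 0.06;  python3 -m inch '[[-0.005,-0.05,0,0],[-0.01,-0.1,0,0],[-0.015,-0.15,0,0],[-0.02,-0.155,0,0],[-0.02,-0.155,0,0],[-0.02,-0.155,0,0]]'; python3 loc.py x7 | grep -v tumb
```

```text
time: 42.25
position: [0.5842, -0.0726, 0.2089]
ee_rot: [0.0, 0.999, -0.044, 0.002]
force: [1.3, 0.3, -0.3]
opening: 0.0597
gripper_force: 0.0
time: 42.85
position: [0.5761, 0.0824, 0.2061]
ee_rot: [0.0, 0.999, -0.043, -0.0]
force: [-0.8, -0.3, 0.1]
opening: 0.0601
gripper_force: 0.0
[0.5764 0.0819 0.2061]
tub [ 0.5154 -0.1675] 180 edge shift [-0.0392  0.2536  0.1753]
tin [0.5862 0.1021] 1562  shift [ 0.0081 -0.0211  0.1751]
```

```bash
python3 -m inch '[[0.004,-0.012,0.01,0],[0.008,-0.0215,0.03,0],[0.008,-0.0215,0.07,0],[0.008,-0.0215,0.11,0],[0.008,-0.0215,0.14,0],[0.008,-0.0215,0.157,0],[0.008,-0.0215,0.168,0],[0.008,-0.0215,0.175,0],[0.008,-0.0215,0.175,0]]'; python3 -m inch '[[0,0,0,0],[0,0,0,0],[0,0,0,0],[0,0,0,0],[0,0,0,0],[0,0,-0.03,0],[0,0,-0.06,0],[0,0,-0.09,0],[0,0,-0.12,0],[0,0,-0.15,0]]' 0 15;  python3 - <<'E'
from h import *
p,Rt=pose(); print(p, tool([.4847,-.2725,.017]))
E
```

```text
time: 43.8
position: [0.586, 0.1039, 0.0305]
ee_rot: [0.0, 0.999, -0.043, -0.0]
force: [0.2, 0.0, 0.2]
opening: 0.0601
gripper_force: 0.0
time: 44.8
position: [0.5854, 0.1043, 0.1822]
ee_rot: [-0.0, 0.999, -0.043, -0.0]
force: [-0.1, 0.5, -0.6]
opening: 0.0461
gripper_force: 15.0
[0.58536977 0.10427872 0.18224156] [-0.06814511  0.38397314  0.16529442]
```

```bash
python3 -m inch '[[-0.006,0.04,0,0],[-0.014,0.09,0,0],[-0.022,0.14,0,0],[-0.03,0.19,0,0],[-0.04,0.24,0,0],[-0.05,0.29,0,0],[-0.06,0.33,0,0],[-0.067,0.36,0,0],[-0.068,0.384,0,0],[-0.068,0.384,0.01,0]]'; python3 -m inch '[[0,0,0.02,0],[0,0,0.05,0],[0,0,0.08,0],[0,0,0.11,0],[0,0,0.127,0],[0,0,0.139,0],[0,0,0.146,0],[0,0,0.15,0],[0,0,0.153,0],[0,0,0.154,0]]'; python3 - <<'E'
from h import *
p,Rt=pose(); print(p, readout.get_obs()["force"],tool([.4847,-.2725,.017]))
E
```

```text
time: 45.8
position: [0.486, -0.2762, 0.1721]
ee_rot: [0.001, 0.999, -0.044, 0.001]
force: [1.6, 0.4, -1.5]
opening: 0.0457
gripper_force: 15.0
time: 46.8
position: [0.486, -0.2729, 0.0176]
ee_rot: [0.0, 0.999, -0.043, 0.0]
force: [-0.5, -0.5, -1.4]
opening: 0.0459
gripper_force: 15.0
[ 0.48597554 -0.27289171  0.01761269] [-0.52559547 -0.45976999 -1.42836332] [-0.00130477 -0.00028221  0.00061138]
```

```bash
python3 -m inch '[[0,0,0,0],[0,0,0,0],[0,0,0,0],[0,0,0,0],[0,0,-0.03,0],[0,0,-0.06,0],[0,0,-0.1,0],[0,0,-0.15,0],[-0.03,-0.03,-0.2,0],[-0.06,-0.07,-0.24,0]]' 0.06; python3 -m inch '[[0,-0.02,-0.01,0],[0,-0.02,-0.01,0],[0,-0.02,-0.01,0]]'; python3 - <<'E'
from h import *
v=cam("wrist"); t=cam("top"); print(pose()[0])
M={"black":(.5805,-.1033),"blue":(.5757,-.1912),"red":(.5698,-.2783),"brown":(.4954,-.0996),"orange":(.4904,-.186),"green":(.4847,-.2725)}
a=cv2.resize(v[0][:300,:,::-1],None,fx=1.2,fy=1.2,interpolation=cv2.INTER_CUBIC)
b=cv2.resize(t[0][150:260,80:380,::-1],None,fx=2.05,fy=2.05,interpolation=cv2.INTER_CUBIC)
cv2.imwrite("pics/fin.png",np.vstack([a,b[:, :a.shape[1]] if b.shape[1]>=a.shape[1] else cv2.copyMakeBorder(b,0,0,0,a.shape[1]-b.shape[1],0)]))
E
```

```text
time: 47.8
position: [0.4445, -0.2171, 0.2405]
ee_rot: [0.001, 0.999, -0.043, 0.001]
force: [0.5, -0.4, 0.4]
opening: 0.0604
gripper_force: 0.0
time: 48.1
position: [0.4458, -0.1965, 0.2482]
ee_rot: [0.001, 0.999, -0.042, 0.0]
force: [0.1, 0.1, 0.6]
opening: 0.0599
gripper_force: 0.0
[ 0.44546877 -0.19694136  0.24715981]
```

View pics/fin.png

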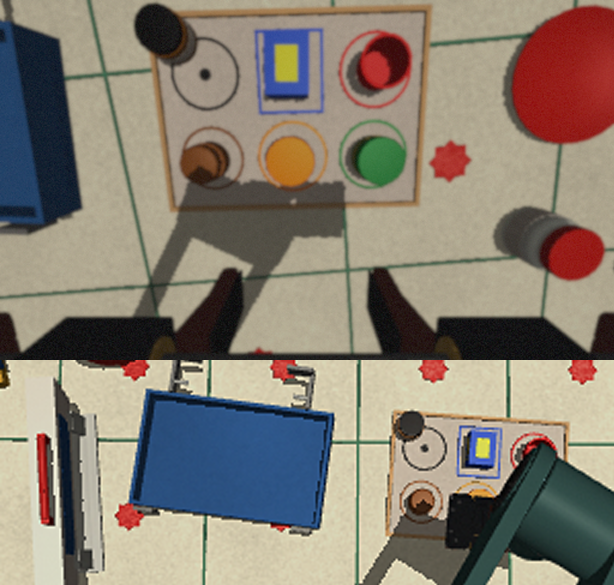

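The final view shows five things in place, but the jar has been knocked to the tray's left-rear corner: cap at (160,30) in the wrist view and (410,425) in the top view. I'll put it back.

```bash
python3 - <<'E'
from h import *
np.set_printoptions(precision=4,suppress=True)
v=cam("wrist"); t=cam("top"); e=[]
for n,w,x in (("wrist",v,(0,0,185,80)),("top",t,(268,168,295,200))):
    g=w[0].max(2); m=np.uint8(g<48)*255; k=np.zeros_like(m); k[x[1]:x[3],x[0]:x[2]]=m[x[1]:x[3],x[0]:x[2]]
    c=max(cv2.findContours(k,0,2)[0],key=cv2.contourArea); b=cv2.boundingRect(c); (q,r)=cv2.minEnclosingCircle(c); 
    print(n,b,cv2.contourArea(c),q,r,pt(w,q,.059)[:2])
P=pt(t,(280,181.7),.059); print(P, "wrist px of cap",px(v,P)*1.2,"foot",px(v,[*P[:2],.005])*1.2)
xt=np.array([.998,-.063]); yt=np.array([.063,.998]); d=P[:2]-np.array([.5325,-.1887]); print("tray frame",d@xt,d@yt)
# snack vs mark: patch at z=.059
h=cv2.cvtColor(v[0],cv2.COLOR_RGB2HSV); m=cv2.inRange(h,(24,150,120),(36,255,255)); m[120:]=0
c=max(cv2.findContours(m,0,2)[0],key=cv2.contourArea); Q=np.array([pt(v,b,.059)[:2] for b in cv2.boxPoints(cv2.minAreaRect(c))]); print("snack",Q.mean(0))
print(tool([*P[:2],.2]))
E
```

```text
wrist (10, 21, 43, 59) 1713.5 (31.0, 50.0) 35.80512619018555 [0.595  0.0265]
top (275, 175, 7, 4) 2.5 (278.0, 176.5) 3.3542017936706543 [ 0.6264 -0.0726]
[ 0.6099 -0.0789  0.059 ] wrist px of cap [152.365   29.8469] foot [173.975   43.2543]
tray frame 0.07035881469641819 0.11444659943488411
snack [ 0.5751 -0.1905]
[ 0.1539 -0.1317  0.0467]
```

```bash
python3 -m inch '[[0.04,-0.035,0,0],[0.08,-0.07,0,0],[0.11,-0.1,0.02,0],[0.125,-0.13,0.047,0],[0.125,-0.13,0.047,0],[0.125,-0.13,0.047,0]]'; python3 - <<'E'
from h import *
np.set_printoptions(precision=4,suppress=True)
p,Rt=pose(); v=cam("wrist"); h=cv2.cvtColor(v[0],cv2.COLOR_RGB2HSV)
print(p,"exp",px(v,[.61,-.079,.059]),px(v,[.61,-.079,.005]))
m=cv2.inRange(v[0],(0,0,0),(45,45,45)); m[230:]=0
for c in cv2.findContours(m,0,2)[0]:
    if cv2.contourArea(c)>150: b=cv2.boundingRect(c); q=(b[0]+b[2]/2,b[1]+b[3]/2); P=pt(v,q,.059); print(b,cv2.contourArea(c),P[:2],tool([*P[:2],.017]))
show(v,"jar",(130,60,380,240))
E
```

```text
time: 48.9
position: [0.5805, -0.0774, 0.1992]
ee_rot: [-0.0, 0.999, -0.042, -0.002]
force: [0.4, 0.1, 0.3]
opening: 0.06
gripper_force: 0.0
[ 0.5805 -0.0774  0.1992] exp [253.6142 151.9091] [253.6513 144.7104]
(238, 146, 33, 23) 163.0 [ 0.6043 -0.0794] [ 0.024  -0.0009  0.1833]
scale 3.2
```

View pics/jar.png

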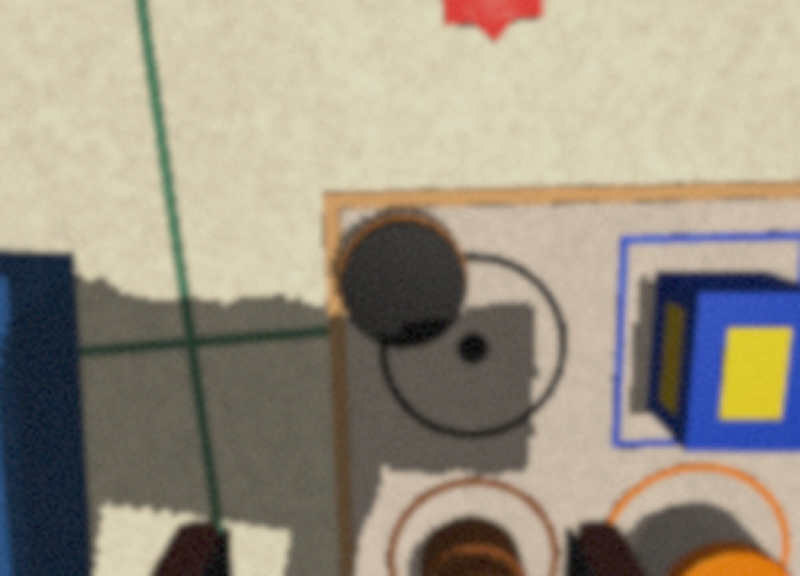

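The jar stands upright with its cap at (404,284) in the crop, clear of the rim. That puts it at about (0.613, -0.0815). Grasping it.

```bash
python3 - <<'E'
from h import *
v=cam("wrist"); P=pt(v,(256.3,148.8),.059); print(P,tool([*P[:2],.02]),"dot",pt(v,(278.1,168.75),.006))
E
python3 -m inch '[[0.015,0.001,0.02,0],[0.0328,0.0013,0.05,0],[0.0328,0.0013,0.085,0],[0.0328,0.0013,0.12,0],[0.0328,0.0013,0.145,0],[0.0328,0.0013,0.163,0],[0.0328,0.0013,0.173,0],[0.0328,0.0013,0.179,0],[0.0328,0.0013,0.179,0]]' 0.06
```

```text
[ 0.61323217 -0.08285552  0.059     ] [0.03259449 0.00124305 0.18110059] dot [ 0.57977063 -0.10657607  0.006     ]
time: 49.9
position: [0.6139, -0.0824, 0.0224]
ee_rot: [0.0, 0.999, -0.043, 0.0]
force: [-0.0, -0.4, -0.2]
opening: 0.06
gripper_force: 0.0
```

```bash
python3 -m inch '[[0,0,0,0],[0,0,0,0],[0,0,0,0],[0,0,0,0],[0,0,0,0],[0,0,-0.01,0],[0,0,-0.02,0],[0,0,-0.02,0]]' 0 15;  python3 - <<'E'
from h import *
p,Rt=pose(); print(p, tool([.5805,-.1033,p[2]]))
E
```

```text
time: 50.7
position: [0.615, -0.0818, 0.0437]
ee_rot: [0.0, 0.999, -0.043, 0.001]
force: [0.6, -0.1, -1.1]
opening: 0.0417
gripper_force: 15.0
[ 0.61499266 -0.08179351  0.04374261] [-3.25391137e-02  2.43612994e-02 -7.65651937e-05]
```

Held; setting it on its mark at about (0.580, -0.1045), then backing off high.

```bash
python3 -m inch '[[-0.01,0.008,0,0],[-0.02,0.016,0,0],[-0.033,0.0255,0,0],[-0.033,0.0255,0.006,0],[-0.033,0.0255,0.012,0],[-0.033,0.0255,0.016,0],[-0.033,0.0255,0.018,0],[-0.033,0.0255,0.019,0],[-0.033,0.0255,0.019,0]]'; python3 -m inch '[[0,0,0,0],[0,0,0,0],[0,0,0,0],[0,0,0,0],[0,0,-0.03,0],[0,0,-0.06,0],[0,0,-0.1,0],[0,0,-0.15,0],[-0.03,0,-0.2,0],[-0.06,0,-0.23,0]]' 0.06; python3 -m inch '[[-0.04,-0.03,0,0],[-0.08,-0.06,0,0],[-0.1,-0.08,0,0],[-0.1,-0.08,0,0],[-0.1,-0.08,0,0],[-0.1,-0.08,0,0]]'; python3 - <<'E'
from h import *
np.set_printoptions(precision=4,suppress=True)
print(pose()[0]); v=cam("wrist"); t=cam("top"); h=cv2.cvtColor(t[0],cv2.COLOR_RGB2HSV); hw=cv2.cvtColor(v[0],cv2.COLOR_RGB2HSV)
M={"jar":(.5805,-.1045,.059),"snack":(.5757,-.1912,.059),"tumb":(.5698,-.2783,.061),"mill":(.4954,-.0996,.061),"tub":(.4904,-.186,.057),"tin":(.4847,-.2725,.061)}
for n,P in M.items():
    for nm,w in (("top",t),("wrist",v)):
        q=px(w,P); x,y=q.round().astype(int)
        if not(8<x<504 and 8<y<376): continue
        # colour at expected top centre and at points 12 mm around
        cols=[w[0][tuple(px(w,(P[0]+a,P[1]+b,P[2])).round().astype(int)[::-1].clip(0,[383,511]))].tolist() for a,b in((0,0),(.014,0),(-.014,0),(0,.014),(0,-.014))]
        print(n,nm,(x,y),cols)
cv2.imwrite("pics/top_end.png",t[0][:,:,::-1]); cv2.imwrite("pics/wr_end.png",v[0][:,:,::-1])
E
```

```text
time: 51.6
position: [0.579, -0.104, 0.023]
ee_rot: [0.0, 0.999, -0.042, 0.0]
force: [0.5, 0.6, -1.4]
opening: 0.0412
gripper_force: 15.0
time: 52.6
position: [0.5204, -0.0995, 0.2552]
ee_rot: [0.0, 0.999, -0.042, 0.002]
force: [-0.4, -0.7, 1.3]
opening: 0.0602
gripper_force: 0.0
time: 53.2
position: [0.4277, -0.0115, 0.2529]
ee_rot: [0.0, 0.999, -0.043, 0.001]
force: [0.4, 0.7, -0.0]
opening: 0.0597
gripper_force: 0.0
[ 0.4277 -0.0115  0.2529]
jar top (np.int64(288), np.int64(191)) [[52, 51, 46], [48, 46, 42], [55, 52, 49], [53, 50, 46], [51, 50, 46]]
jar wrist (np.int64(331), np.int64(20)) [[50, 49, 45], [42, 40, 35], [52, 48, 48], [51, 49, 48], [49, 46, 49]]
snack top (np.int64(316), np.int64(193)) [[206, 207, 78], [177, 183, 92], [175, 183, 97], [57, 84, 191], [64, 90, 186]]
snack wrist (np.int64(414), np.int64(18)) [[192, 172, 34], [152, 142, 94], [188, 171, 48], [48, 69, 155], [34, 64, 155]]
tumb top (np.int64(344), np.int64(195)) [[81, 12, 12], [61, 7, 5], [77, 9, 11], [202, 58, 56], [58, 4, 4]]
tumb wrist (np.int64(500), np.int64(15)) [[66, 17, 18], [68, 19, 23], [68, 14, 10], [66, 15, 16], [63, 13, 14]]
mill top (np.int64(287), np.int64(218)) [[21, 40, 37], [145, 93, 58], [40, 63, 60], [19, 37, 38], [20, 37, 35]]
mill wrist (np.int64(328), np.int64(105)) [[142, 91, 57], [131, 83, 49], [129, 79, 47], [148, 98, 63], [123, 75, 39]]
tub top (np.int64(314), np.int64(220)) [[201, 147, 64], [203, 147, 64], [203, 148, 66], [203, 147, 65], [203, 147, 63]]
tub wrist (np.int64(404), np.int64(103)) [[198, 117, 32], [196, 118, 29], [197, 116, 28], [197, 125, 37], [196, 111, 17]]
tin top (np.int64(342), np.int64(222)) [[71, 144, 80], [70, 142, 79], [74, 145, 82], [73, 146, 82], [67, 140, 77]]
tin wrist (np.int64(484), np.int64(101)) [[31, 107, 47], [24, 103, 42], [32, 105, 46], [27, 106, 46], [34, 106, 46]]
```

Both views show every thing's colour covering its outline's centre. Last, a check of the lid's lean from the handle in the top view.

```bash
python3 - <<'E'
from h import *
np.set_printoptions(precision=4,suppress=True)
t=cam("top"); h=cv2.cvtColor(t[0],cv2.COLOR_RGB2HSV); m=cv2.inRange(h,(0,150,90),(6,255,255))|cv2.inRange(h,(174,150,90),(180,255,255)); m[:,:90]=0; m[:,112:]=0
for c in cv2.findContours(m,0,2)[0]:
    if cv2.contourArea(c)>60:
        b=cv2.boundingRect(c); q=cv2.minAreaRect(c); P=pt(t,q[0],.249); print(b,q,P)
        d=P[:2]-np.array([.5033,.4587]); th=np.radians(5.2); print("across",d@[-np.sin(th),np.cos(th)],"along",d@[np.cos(th),np.sin(th)])
E
```

```text
(98, 186, 6, 44) ((100.5, 207.50001525878906), (43.18916320800781, 4.090602874755859), 87.27368927001953) [0.5086 0.4185 0.249 ]
across -0.04055037892603213 along 0.0016448739596865913
```

```bash
python3 -c "
from rig import env; print(env.hand_in())"
```

```text
the job is handed in; nothing more can be done
None
```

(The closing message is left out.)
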